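# Fit two radius leaves to two round-nosed formers

## Robot

A 6-joint arm with a two-finger parallel gripper is mounted at the origin on a cart in front of the work surface, level with it; the furniture and walls round the work are solid. World frame = base frame: x ahead of the robot, y to its left, z up, the work surface at z = 0. Lengths are in mm, angles in rad, forces in N, time in s.
With the tool pointing down it reaches from about 350 to 975 mm from the base axis. Payload 4.9 kg.
Tool frame: the origin (TCP) lies midway between the tips of the shut fingers; the grasp point (between the pads) lies 19 mm behind it; x points along the fingers, y is the direction in which the jaws open and shut, and the axes are right-handed (so a half turn about x gives the same grasp; the last joint's range is limited). The gripper opens to 85 mm and grips with 20 to 120 N. Pads are 22 mm wide; open, the fingers measure 114 mm over their backs; the gripper's body (76 mm by 85 mm) begins 54 mm behind the grasp point. The pads swing forward as they close: fully open they stand 13 mm farther back than shut.
Start: joints at [-0.119, 0.053, 1.613, -0, 1.476, -0.119], TCP at [624.981, 0.003, 203.904] pointing down, gripper open.
Joint ranges: [-3.01, 3.01], [-1.01, 2.22], [0.06, 2.58], [-1.02, 4.17], [0.09, 2.62], [-3.14, 3.14]. Speed limits (rad/s): [2.57, 2.57, 3.14, 3.14, 3.14, 3.14].

## Interface

Orientations are given as a rotation vector (axis times angle).
In Python, from station import arm gives the robot as it stands.
- The arm moves only by the tool apply_moves, never from a script. Its argument "motion" is a list of rows, each a list of 4 numbers: the shift along the tool's x, y, z in cm, then the turn about the tool's x in degrees. A call has 1 to 12 rows; each row shifts and turns the commanded pose from where the row before left it, along the tool's axes as they then stand; what a row does not reach is not made up. A row lasts 1/8 s, in which the tool goes at most 62.5 mm and 10.7 degrees, less where a joint would pass 70% of its speed; a pose out of reach is approached as far as the arm can. A call is refused whole if a number of a shift passes 6.25 or a number of a turn 10.7, either way. A call with a gripper value outside its range is refused whole. "gripper" is the closure in counts, from 0 (fully open) to 255 (shut), set as the call begins (left out, the last holds). The fingers move at their own pace and stop on an object; "squeeze" is the grip in N (left out, the last holds). Time passes only in rows, so rows that do not move let the fingers close. It gives the time, the measured TCP pose, the force and the opening at its end, in the units of the state.
- arm.observe(): the state, without advancing time (a new reading comes with each control period).
- arm.camera(name): name is "scene" or "side" or "wrist"; returns a dict with "img" (400x640x3 uint8, red, green, blue), "mtx" (3x3 intrinsics, pixels), "R" (3x3) and "t" (3): a world point X has camera coordinates R X + t; the wrist camera has in their place "mount" (4x4, takes a point from camera to tool coordinates, whose origin is the TCP and whose axes are the tool frame's). Camera axes: x right, y down, z forward; pixel columns grow to the right and rows downward; lengths in mm; the calibration is good to about 2 mm. A picture is of the moment at which its call begins: read the wrist's pose just before it. There is no depth.
- arm.sign_off(): hands the job in, once; it reports no verdict.
Trained networks look in a picture, given as the dict that the camera call returned (one of the last four; its "shot" number tells which), for a name from the list of things; names that differ only in an ending like _2 or _b are one class to them, and where a whole thing is asked for, a point or a joint stands for the part that bears it (a point fixed in the world has none). Each returns a list of dicts, best first, with "p" (0 to 1); they miss things now and then, are a little off and sometimes report something else, mostly with a low value. They report only what shows in the picture. A call takes as long as a camera call. They do not tell look-alikes from the thing itself.
- arm.cut_out(name, picture): "region" (400x640 bool, what is visible of it) and "rect" ([left, top, right, bottom] in pixels, round what is visible of it).
The state is a dict: "t": time; "qpos": joint angles; "joint_velocities": joint speeds; "effort": joint torques, N m; "position": TCP position; "ee_rot": TCP orientation; "contact_force": force on the tool from outside, world axes, zero at the start; "ft_torque": the same for the moment, N m; "width": opening from 0.0 (shut) to 1.0 (fully open).
Only numpy, scipy, OpenCV 4.12 (cv2) and the standard library are available. Lean on these libraries where they do the work, as an engineer would, in place of code of your own. Each camera call takes 0.05 s, during which the arm holds its last target.

## Task

Two radius gauge leaves stand in the wooden rack, and two round-nosed formers are fixed to the bench. Find by touch which leaf fits which former: one leaf after the other, set it across the crown of the nose near the middle of the ridge, and where it comes fully down and does not rock, press it home lightly with about 8 newtons for a second and leave it sitting there upright by itself. In the end each former wears its own leaf; never push a leaf on a nose with more than 20 newtons, and leave the brown bottle and the blue jar beside the work where they are.

Things in the scene. Friction and masses are not known exactly. Their poses are not given: they have to be found in the camera images.
- leaf_a: one of two like gauge leaves, 150 g, upright in the rack: symmetric steel plate 60 mm wide, 12 thick, round notch below; blue grip on top 24 wide (x), 14 thick, 36 high. Origin: centre of the grip's top. x across the notch, y through the plate, z up. Feet 63.8 mm below the origin, notch crown between 50 and 54 below (not measured). Notch radius 16 mm on one, 20 on the other, unmarked
- leaf_b: one of two like gauge leaves, 150 g, upright in the rack: symmetric steel plate 60 mm wide, 12 thick, round notch below; blue grip on top 24 wide (x), 14 thick, 36 high. Origin: centre of the grip's top. x across the notch, y through the plate, z up. Feet 63.8 mm below the origin, notch crown between 50 and 54 below (not measured). Notch radius 16 mm on one, 20 on the other, unmarked
- former_1_crown (a point): top centre of the nose of one of two like fixed formers, 70 mm above the bench: level aluminium ridge 70 mm long along y, half-round on top; x across it, z up. Nose radius 16 mm on one, 20 on the other, unmarked. With its own leaf fully down, the leaf's origin is 50 to 54 mm above this point, unlike for the two leaves
- former_2_crown (a point): top centre of the nose of one of two like fixed formers, 70 mm above the bench: level aluminium ridge 70 mm long along y, half-round on top; x across it, z up. Nose radius 16 mm on one, 20 on the other, unmarked. With its own leaf fully down, the leaf's origin is 50 to 54 mm above this point, unlike for the two leaves
- former_1: the fixed former of former_1_crown: dark foot plate 100 x 80 x 10 mm, grey block 46 mm wide with shoulders 24 mm below the crown; origin: centre of the underside. A leaf on its own nose, held upright and set 2.5 mm aside across the ridge, is lifted 2.4 mm (springy arm) to 4.5 mm (rigid), up to 1.7 mm per mm
- former_2: the fixed former of former_2_crown: dark foot plate 100 x 80 x 10 mm, grey block 46 mm wide with shoulders 24 mm below the crown; origin: centre of the underside. The 20 mm leaf on the 16 mm nose comes down but rocks: 2.5 mm aside lifts it under 1 mm. The 16 mm leaf on the 20 mm nose stands on two tips, 57 mm from crown to origin; 2.5 mm aside lifts it 2 mm more
- rack: fixed wooden rack, 94 x 130 x 26 mm, with two slots 70 mm apart along its y, their floor 12 mm and their cheeks 26 mm above the bench; each holds one leaf with 1.5 mm play, so a leaf's origin stands 75.8 mm above the bench and it is lifted out straight up; origin: centre of the underside
- oil_bottle: bystander: small brown bottle, diameter 40 mm, 74 mm high; origin: centre of its underside
- paint_jar: bystander: blue jar with a white cap, diameter 45 mm, 70 mm high; origin: centre of its underside
There are look-alikes about, which are no part of the job. What is shaped like the former_1 but green or turquoise is not meant.

How it is judged (in metres and radians):
On the way, in this order (a step that is already met when the one before it is completed fails the run):
1. a first leaf, while the other is not yet on a nose, is fully down across a nose and pressed on it with more than 4.5 N for 0.5 s (((x of leaf_a in the frame of former_1_crown between -0.006 and 0.006 m and y of leaf_a in the frame of former_1_crown between -0.025 and 0.025 m and z of leaf_a in the frame of former_1_crown between 0.048 and 0.0552 m and angle between leaf_a's own z axis and vertical below 0.09 rad and angle between the y axis of leaf_a and the y axis of former_1_crown, either way round below 0.15 rad and contact force between leaf_a and former_1 above 4.5 N and not ((x of leaf_b in the frame of former_1_crown between -0.006 and 0.006 m and y of leaf_b in the frame of former_1_crown between -0.025 and 0.025 m and z of leaf_b in the frame of former_1_crown between 0.048 and 0.0552 m and angle between leaf_b's own z axis and vertical below 0.09 rad and angle between the y axis of leaf_b and the y axis of former_1_crown, either way round below 0.15 rad) or (x of leaf_b in the frame of former_2_crown between -0.006 and 0.006 m and y of leaf_b in the frame of former_2_crown between -0.025 and 0.025 m and z of leaf_b in the frame of former_2_crown between 0.048 and 0.0552 m and angle between leaf_b's own z axis and vertical below 0.09 rad and angle between the y axis of leaf_b and the y axis of former_2_crown, either way round below 0.15 rad))) or (x of leaf_a in the frame of former_2_crown between -0.006 and 0.006 m and y of leaf_a in the frame of former_2_crown between -0.025 and 0.025 m and z of leaf_a in the frame of former_2_crown between 0.048 and 0.0552 m and angle between leaf_a's own z axis and vertical below 0.09 rad and angle between the y axis of leaf_a and the y axis of former_2_crown, either way round below 0.15 rad and contact force between leaf_a and former_2 above 4.5 N and not ((x of leaf_b in the frame of former_1_crown between -0.006 and 0.006 m and y of leaf_b in the frame of former_1_crown between -0.025 and 0.025 m and z of leaf_b in the frame of former_1_crown between 0.048 and 0.0552 m and angle between leaf_b's own z axis and vertical below 0.09 rad and angle between the y axis of leaf_b and the y axis of former_1_crown, either way round below 0.15 rad) or (x of leaf_b in the frame of former_2_crown between -0.006 and 0.006 m and y of leaf_b in the frame of former_2_crown between -0.025 and 0.025 m and z of leaf_b in the frame of former_2_crown between 0.048 and 0.0552 m and angle between leaf_b's own z axis and vertical below 0.09 rad and angle between the y axis of leaf_b and the y axis of former_2_crown, either way round below 0.15 rad))) or (x of leaf_b in the frame of former_1_crown between -0.006 and 0.006 m and y of leaf_b in the frame of former_1_crown between -0.025 and 0.025 m and z of leaf_b in the frame of former_1_crown between 0.048 and 0.0552 m and angle between leaf_b's own z axis and vertical below 0.09 rad and angle between the y axis of leaf_b and the y axis of former_1_crown, either way round below 0.15 rad and contact force between leaf_b and former_1 above 4.5 N and not ((x of leaf_a in the frame of former_1_crown between -0.006 and 0.006 m and y of leaf_a in the frame of former_1_crown between -0.025 and 0.025 m and z of leaf_a in the frame of former_1_crown between 0.048 and 0.0552 m and angle between leaf_a's own z axis and vertical below 0.09 rad and angle between the y axis of leaf_a and the y axis of former_1_crown, either way round below 0.15 rad) or (x of leaf_a in the frame of former_2_crown between -0.006 and 0.006 m and y of leaf_a in the frame of former_2_crown between -0.025 and 0.025 m and z of leaf_a in the frame of former_2_crown between 0.048 and 0.0552 m and angle between leaf_a's own z axis and vertical below 0.09 rad and angle between the y axis of leaf_a and the y axis of former_2_crown, either way round below 0.15 rad))) or (x of leaf_b in the frame of former_2_crown between -0.006 and 0.006 m and y of leaf_b in the frame of former_2_crown between -0.025 and 0.025 m and z of leaf_b in the frame of former_2_crown between 0.048 and 0.0552 m and angle between leaf_b's own z axis and vertical below 0.09 rad and angle between the y axis of leaf_b and the y axis of former_2_crown, either way round below 0.15 rad and contact force between leaf_b and former_2 above 4.5 N and not ((x of leaf_a in the frame of former_1_crown between -0.006 and 0.006 m and y of leaf_a in the frame of former_1_crown between -0.025 and 0.025 m and z of leaf_a in the frame of former_1_crown between 0.048 and 0.0552 m and angle between leaf_a's own z axis and vertical below 0.09 rad and angle between the y axis of leaf_a and the y axis of former_1_crown, either way round below 0.15 rad) or (x of leaf_a in the frame of former_2_crown between -0.006 and 0.006 m and y of leaf_a in the frame of former_2_crown between -0.025 and 0.025 m and z of leaf_a in the frame of former_2_crown between 0.048 and 0.0552 m and angle between leaf_a's own z axis and vertical below 0.09 rad and angle between the y axis of leaf_a and the y axis of former_2_crown, either way round below 0.15 rad))))), for 0.5 s.
2. both leaves are fully down, each on its own former, and one of them is pressed with more than 4.5 N for 0.5 s (((x of leaf_a in the frame of former_1_crown between -0.006 and 0.006 m and y of leaf_a in the frame of former_1_crown between -0.025 and 0.025 m and z of leaf_a in the frame of former_1_crown between 0.048 and 0.0552 m and angle between each of leaf_a, leaf_b's own z axis and vertical below 0.09 rad and angle between the y axis of leaf_a and the y axis of former_1_crown, either way round below 0.15 rad and x of leaf_b in the frame of former_2_crown between -0.006 and 0.006 m and y of leaf_b in the frame of former_2_crown between -0.025 and 0.025 m and z of leaf_b in the frame of former_2_crown between 0.048 and 0.0552 m and angle between the y axis of leaf_b and the y axis of former_2_crown, either way round below 0.15 rad and (contact force between leaf_a and former_1 above 4.5 N or contact force between leaf_b and former_2 above 4.5 N)) or (x of leaf_a in the frame of former_2_crown between -0.006 and 0.006 m and y of leaf_a in the frame of former_2_crown between -0.025 and 0.025 m and z of leaf_a in the frame of former_2_crown between 0.048 and 0.0552 m and angle between each of leaf_a, leaf_b's own z axis and vertical below 0.09 rad and angle between the y axis of leaf_a and the y axis of former_2_crown, either way round below 0.15 rad and x of leaf_b in the frame of former_1_crown between -0.006 and 0.006 m and y of leaf_b in the frame of former_1_crown between -0.025 and 0.025 m and z of leaf_b in the frame of former_1_crown between 0.048 and 0.0552 m and angle between the y axis of leaf_b and the y axis of former_1_crown, either way round below 0.15 rad and (contact force between leaf_a and former_2 above 4.5 N or contact force between leaf_b and former_1 above 4.5 N)))), for 0.5 s.
At the end, for the whole second after the job is handed in: each former carries one leaf, fully down: leaf origin 52 mm (-4, +3.2) above the crown, within 6 mm of the ridge's middle line across it and within 25 mm of its middle along it, upright within 5 degrees, square to the ridge within 8.5 degrees, at rest (((x of leaf_a in the frame of former_1_crown between -0.006 and 0.006 m and y of leaf_a in the frame of former_1_crown between -0.025 and 0.025 m and z of leaf_a in the frame of former_1_crown between 0.048 and 0.0552 m and angle between each of leaf_a, leaf_b's own z axis and vertical below 0.09 rad and angle between the y axis of leaf_a and the y axis of former_1_crown, either way round below 0.15 rad and x of leaf_b in the frame of former_2_crown between -0.006 and 0.006 m and y of leaf_b in the frame of former_2_crown between -0.025 and 0.025 m and z of leaf_b in the frame of former_2_crown between 0.048 and 0.0552 m and angle between the y axis of leaf_b and the y axis of former_2_crown, either way round below 0.15 rad) or (x of leaf_a in the frame of former_2_crown between -0.006 and 0.006 m and y of leaf_a in the frame of former_2_crown between -0.025 and 0.025 m and z of leaf_a in the frame of former_2_crown between 0.048 and 0.0552 m and angle between each of leaf_a, leaf_b's own z axis and vertical below 0.09 rad and angle between the y axis of leaf_a and the y axis of former_2_crown, either way round below 0.15 rad and x of leaf_b in the frame of former_1_crown between -0.006 and 0.006 m and y of leaf_b in the frame of former_1_crown between -0.025 and 0.025 m and z of leaf_b in the frame of former_1_crown between 0.048 and 0.0552 m and angle between the y axis of leaf_b and the y axis of former_1_crown, either way round below 0.15 rad)) and linear speed of each of leaf_a, leaf_b below 0.01 m/s and angular speed of each of leaf_a, leaf_b below 0.1 rad/s); the robot touches nothing.
It fails at once if a leaf is pushed on a nose with more than 20 N (contact force between any of leaf_a, leaf_b and former_1 above 20 N or contact force between any of leaf_a, leaf_b and former_2 above 20 N).
It fails at once if the bottle or the jar is moved by more than 20 mm (distance of any of oil_bottle, paint_jar from where it was at the start of the episode above 0.02 m).
It also fails if it takes over 72 s, if anything falls off the work surface, if the arm or the gripper's body presses on something with over 40 N, if the wrist force passes 120 N, or if a joint passes its speed limit or range.

## Working session

There is one attempt and no reset: what is moved stays moved. The work goes in short steps, Python scripts to look and compute and a tool call to move; the robot and the scene stay as the last step left them, time stands still between calls to the robot, and variables do not carry over. Pictures are saved under pics/ and viewed, and the job is handed in when it is done.

Besides the shell and the picture viewer there is one more tool, called after "Request:" as name(argument=value, ...) on one line, values as JSON. apply_moves: Moves the arm, as the interface text tells. Its arguments: {"type":"object","properties":{"motion":{"type":"array","items":{"type":"array","items":{"type":"number"}}},"gripper":{"type":"number"},"squeeze":{"type":"number"}},"required":["motion"]}

```bash
ls; mkdir -p pics; python3 - <<'E'
from station import arm
import cv2,json
s=arm.observe();print({k:(v if not hasattr(v,'tolist') else v.tolist()) for k,v in s.items()})
for n in ("scene","side","wrist"):
    p=arm.camera(n); cv2.imwrite(f"pics/{n}0.png",p["img"][:,:,::-1]); print(n,{k:v for k,v in p.items() if k!="img"})
    for name in ("leaf_a","former_1","rack","oil_bottle","paint_jar"):
        for r in arm.cut_out(name,p)[:5]: print(name,round(r["p"],2),r["rect"])
E
```

```text
pics
{'t': 0.0, 'qpos': [-0.11896443963718238, 0.053388869114830366, 1.6143041529693936, 8.677888489274973e-06, 1.4759998738329334, -0.11898689066131368], 'joint_velocities': [0.0006791473305157415, 0.0005161964094903049, 0.0019986760640209717, 0.0010234641277614075, -0.0009857980083092944, -0.0009563829642343122], 'effort': [0.0002705549559323117, -39.36704993247986, -37.01756000518799, -0.00016277827853627969, 0.006935137789696455, -6.063935273914467e-06], 'position': [624.3155308165127, 0.10712524308365932, 202.6371720948924], 'ee_rot': [1.2083873472024118, 1.2109345540885827, -1.210596514040618], 'contact_force': [-0.7985464273164932, -0.2179158240050763, 0.23423251965040082], 'ft_torque': [-0.00184947714912379, -0.0170923073915828, -0.008369196505538884], 'width': 1.000449466702302}
scene {'mtx': array([[447.95984521,   0.        , 317.93748846],
       [  0.        , 447.95984521, 197.34667131],
       [  0.        ,   0.        ,   1.        ]]), 'R': array([[-0.7876519 , -0.61605737, -0.00882015],
       [-0.46579338,  0.60478227, -0.64596821],
       [ 0.40328775, -0.5046897
[... 1564 characters left out ...]
-1.68505154e+02],
       [ 9.99999038e-01, -6.54318919e-04,  1.22326457e-03,
        -6.77256426e-01],
       [ 2.34065330e-04,  9.48718858e-01,  3.16120979e-01,
        -8.10744212e+01],
       [ 0.00000000e+00,  0.00000000e+00,  0.00000000e+00,
         1.00000000e+00]]), 'shot': 3}
leaf_a 0.96 [159.4, 228.3, 223.3, 264.5]
leaf_a 0.68 [125.4, 63.8, 194.9, 107.8]
leaf_a 0.55 [221.3, 287.0, 228.9, 303.4]
leaf_a 0.31 [262.2, 239.3, 348.0, 325.7]
former_1 0.92 [482.1, 2.0, 620.6, 92.8]
former_1 0.69 [263.5, 86.9, 363.9, 180.2]
former_1 0.55 [261.6, 234.1, 346.7, 323.8]
rack 0.92 [154.3, 203.6, 248.5, 306.3]
oil_bottle 0.65 [129.2, 65.9, 193.8, 108.9]
paint_jar 0.89 [201.4, 354.9, 229.5, 387.1]
```

View pics/scene0.png

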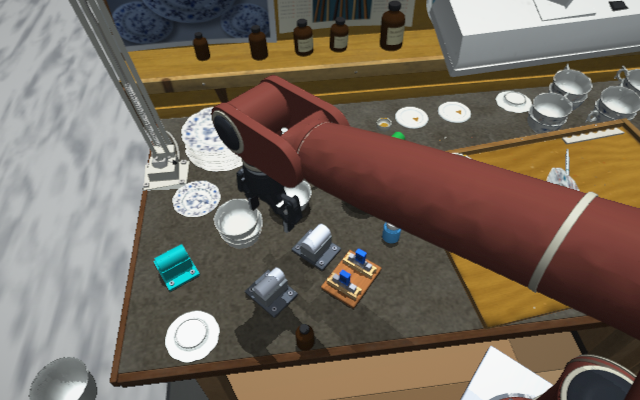

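View pics/side0.png

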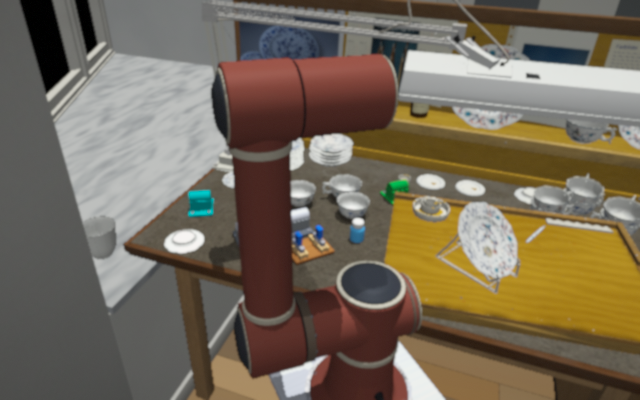

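View pics/wrist0.png

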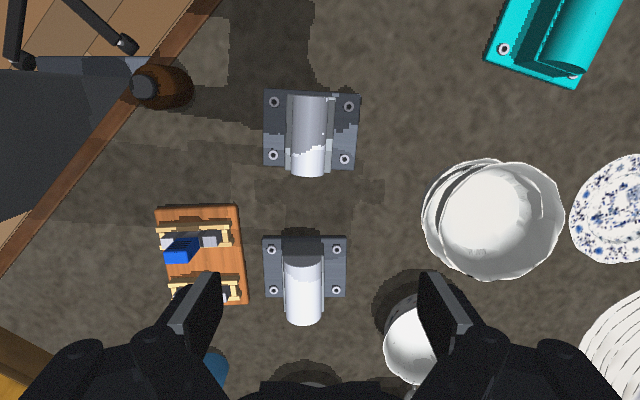

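```bash
cat > h.py <<'E'
import numpy as np,cv2
from scipy.spatial.transform import Rotation as Ro
from station import arm
def tool(s=None):
    s=s or arm.observe()
    T=np.eye(4);T[:3,:3]=Ro.from_rotvec(s["ee_rot"]).as_matrix();T[:3,3]=s["position"];return T
def wcam(p,T):
    M=np.linalg.inv(T@p["mount"]);return dict(mtx=p["mtx"],R=M[:3,:3],t=M[:3,3])
def proj(c,X):
    q=np.atleast_2d(X)@c["R"].T+c["t"];q=q@c["mtx"].T;return q[:,:2]/q[:,2:]
def ray(c,uv,z):
    d=c["R"].T@np.linalg.inv(c["mtx"])@np.array([uv[0],uv[1],1.]);o=-c["R"].T@c["t"]
    return (o+d*(z-o[2])/d[2])
def save(n,img,crop=None,k=1):
    if crop: img=img[crop[1]:crop[3],crop[0]:crop[2]]
    img=cv2.resize(img,None,fx=k,fy=k,interpolation=cv2.INTER_CUBIC);cv2.imwrite(f"pics/{n}.png",img[:,:,::-1])
E
python3 - <<'E'
from h import *
T=tool();print(T.round(3))
p=arm.camera("wrist");c=wcam(p,T)
for n,uv,z in [("f1",(310,130),10),("f1c",(308,135),70),("f2",(304,266),10),("f2c",(303,285),70),("bottle",(150,85),70),("rack",(200,254),26),("leafblue",(180,250),75),("jar",(215,370),70),("bowl",(490,210),30),("bowl2",(420,340),30)]: print(n,ray(c,uv,z).round(0))
sc=arm.camera("scene")
for n,uv,z in [("f1",(272,290),40),("f2",(316,246),40),("bot",(305,325),74),("jar",(391,224),70),("leaf",(344,282),60),("leaf2",(361,258),60)]: print(n,ray(sc,uv,z).round(0))
E
```

```text
[[ 0.00000e+00  1.00000e+00 -0.00000e+00  6.24987e+02]
 [ 0.00000e+00 -0.00000e+00 -1.00000e+00 -6.00000e-03]
 [-1.00000e+00  0.00000e+00 -0.00000e+00  2.03945e+02]
 [ 0.00000e+00  0.00000e+00  0.00000e+00  1.00000e+00]]
f1 [615.  44.  10.]
f1c [615.  46.  70.]
f2 [ 606. -115.   10.]
f2c [ 608. -104.   70.]
bottle [483.  87.  70.]
rack [490. -91.  26.]
leafblue [490. -62.  75.]
jar [ 508. -212.   70.]
bowl [806. -37.  30.]
bowl2 [ 747. -205.   30.]
f1 [602.  50.  40.]
f2 [ 597. -108.   40.]
bot [478.  80.  74.]
jar [ 478. -257.   70.]
leaf [478. -59.  60.]
leaf2 [ 483. -136.   60.]
```

Request:
apply_moves(motion=[[0,-2,4,0],[0,-3,5,0],[0,-3,5,0],[0,0,1,0],[0,0,0,0],[0,0,0,0]])

```text
t: 1.75
position: [545.5, -149.0, 203.9]
ee_rot: [1.209, 1.21, -1.208]
contact_force: [0.4, 0.0, -1.4]
width: 1.0
```

```bash
python3 - <<'E'
from h import *
import pickle
s=arm.observe();print(s["t"],s["position"],s["ee_rot"],s["contact_force"])
T=tool(s);p=arm.camera("wrist");pickle.dump((T,p),open("v1.pkl","wb"));save("wrist1",p["img"])
for name in ("leaf_a","former_1","rack","oil_bottle","paint_jar"):
    for r in arm.cut_out(name,p)[:5]: print(name,round(r["p"],2),r["rect"])
E
```

```text
1.75 [ 545.53697336 -149.03463526  203.91124968] [ 1.20864342  1.21005081 -1.20794359] [ 0.3929692   0.03535028 -1.39969528]
leaf_a 0.73 [220.7, 87.1, 290.8, 110.0]
leaf_a 0.67 [231.4, 162.0, 298.2, 188.0]
former_1 0.92 [330.3, 107.9, 429.4, 192.2]
former_1 0.82 [340.5, 0.0, 443.4, 18.0]
rack 0.61 [212.1, 67.7, 311.2, 194.9]
oil_bottle 0.61 [231.2, 161.0, 291.9, 185.1]
paint_jar 0.68 [240.4, 253.0, 283.7, 314.1]
```

View pics/wrist1.png

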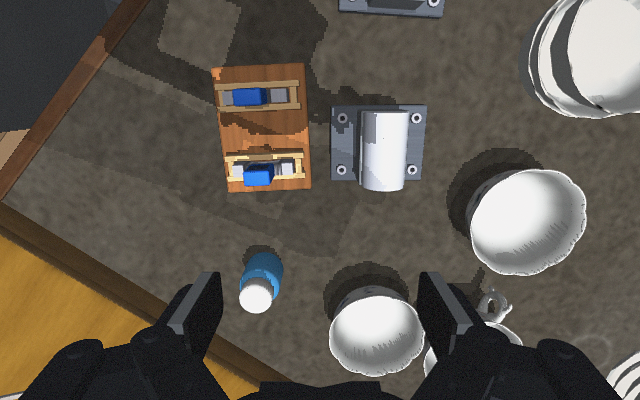

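Request:
apply_moves(motion=[[0,0,-3,0],[0,0,-4,0],[0,0,0,0],[0,0,0,0]])

```text
t: 2.55
position: [545.1, -80.1, 204.0]
ee_rot: [1.208, 1.209, -1.209]
contact_force: [-0.6, -0.5, 0.7]
width: 0.998
```

```bash
python3 - <<'E'
from h import *
import pickle
s=arm.observe();print(s["t"],s["position"],s["ee_rot"])
T=tool(s);p=arm.camera("wrist");pickle.dump((T,p),open("v2.pkl","wb"));save("wrist2",p["img"])
save("w2a",p["img"],(200,120,460,300),3)
save("w2b",p["img"],(320,20,460,150),5)
p=pickle.load(open("v1.pkl","rb"))[1]
save("w1a",p["img"],(200,55,440,215),3)
E
```

```text
2.55 [545.07530113 -80.11038848 203.95896598] [ 1.20841457  1.20903171 -1.20897428]
```

View pics/wrist2.png

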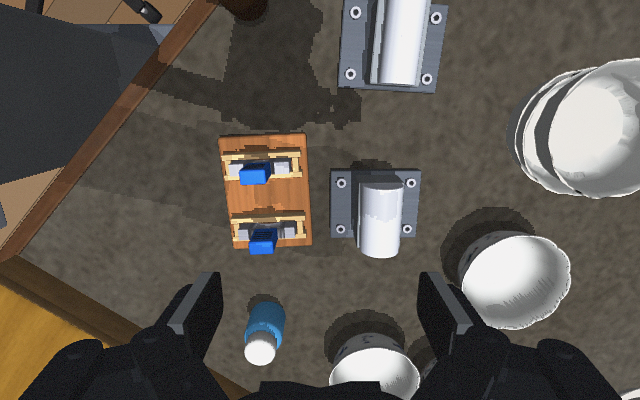

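View pics/w2a.png

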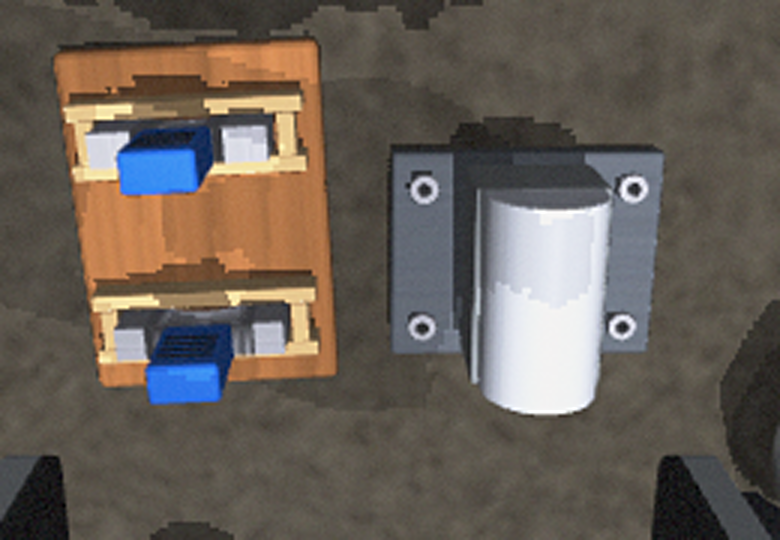

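View pics/w2b.png

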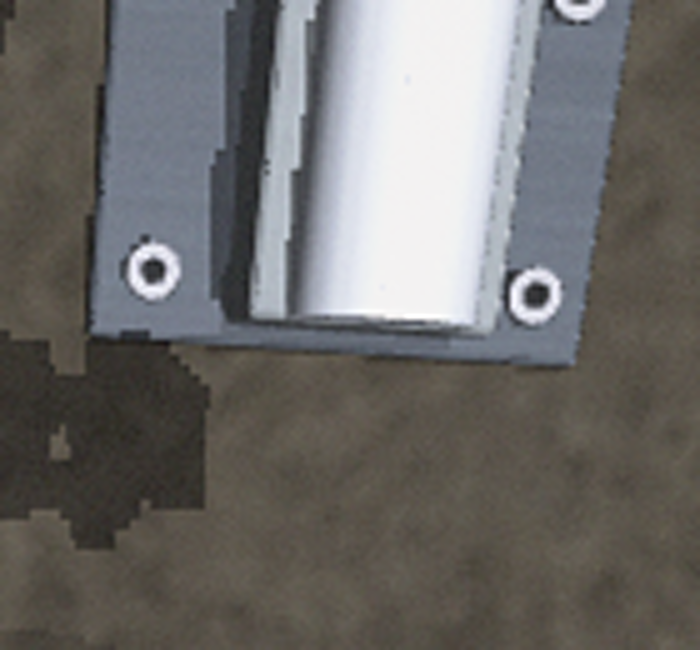

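View pics/w1a.png

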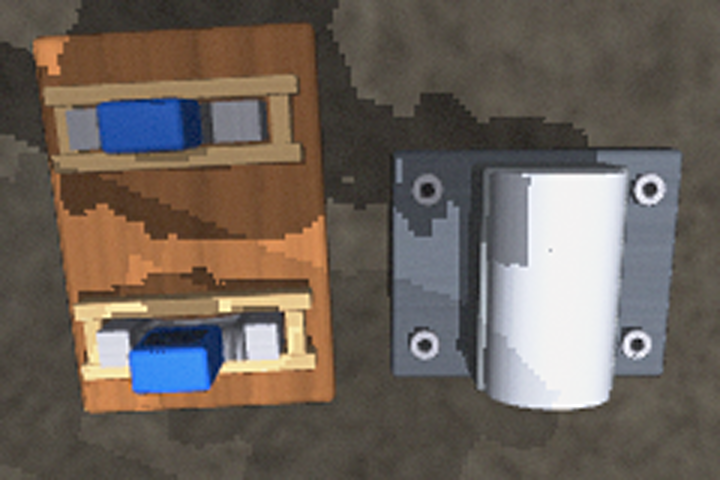

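```bash
python3 - <<'E'
from h import *
im=cv2.imread("pics/wrist0.png")[:,:,::-1]
save("w0a",im,(250,75,375,190),6)
save("w0b",im,(250,220,360,335),5)
E
```

```text
(no output)
```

View pics/w0a.png

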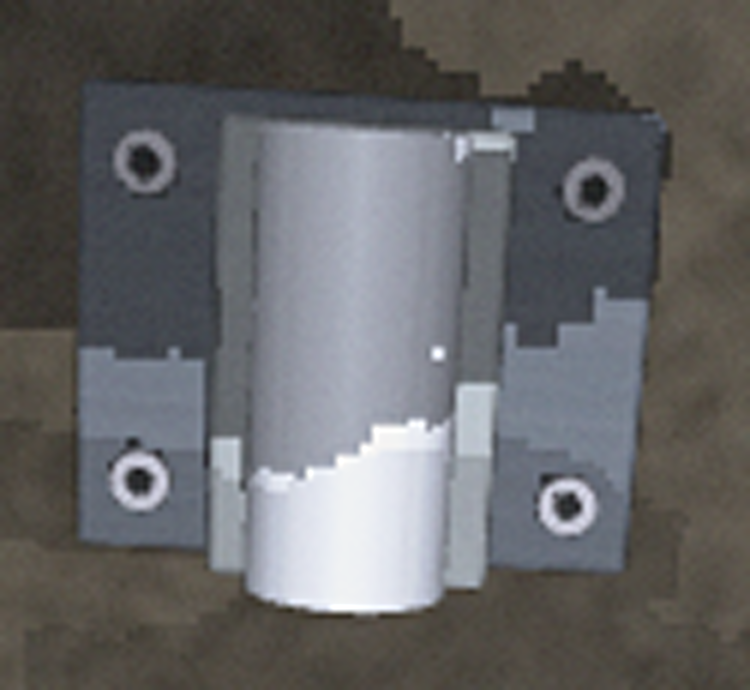

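View pics/w0b.png

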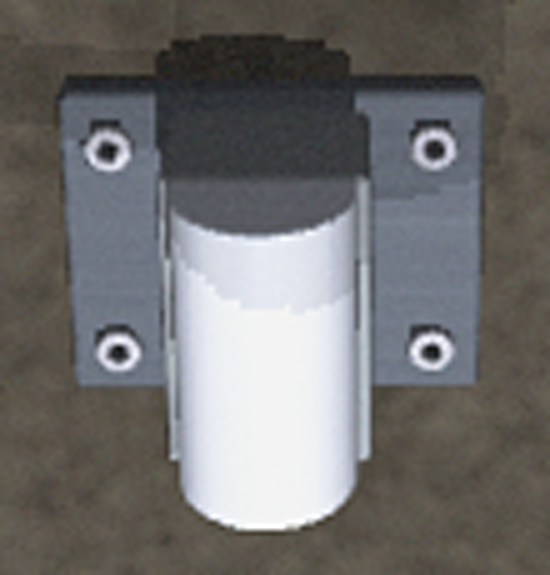

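```bash
python3 - <<'E'
from h import *
import pickle
for k,(a,b) in {"v1":((212,60,317,200),None),"v2":((214,125,319,265),None)}.items():
    p=pickle.load(open(k+".pkl","rb"))[1]; 
    save(k+"r",p["img"],a,4)
    ims=[]
v1=pickle.load(open("v1.pkl","rb"))[1]["img"];v2=pickle.load(open("v2.pkl","rb"))[1]["img"]
cs=[v1[82:117,222:282],v1[155:190,232:292],v2[152:187,230:290],v2[220:255,240:300]]
big=np.vstack([np.hstack([cs[0],cs[1]]),np.hstack([cs[2],cs[3]])]);save("leafs",big,None,6.6667)
print(big.shape)
E
```

```text
(70, 120, 3)
```

View pics/leafs.png

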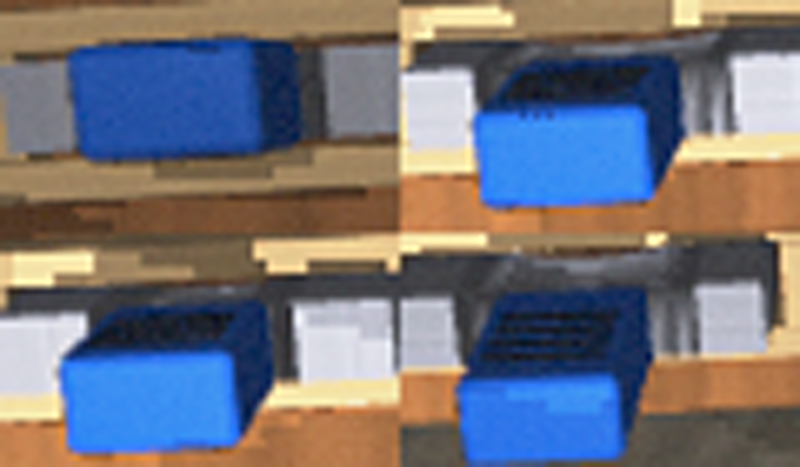

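View pics/v1r.png

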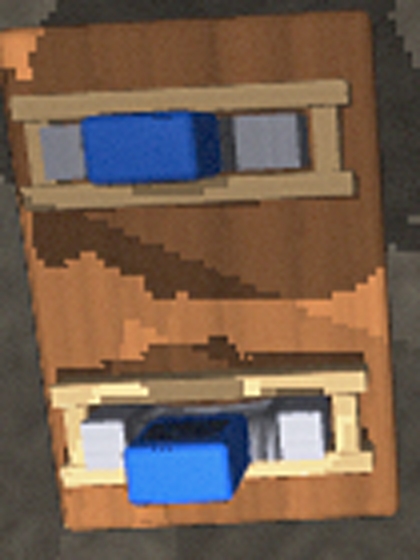

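View pics/v2r.png

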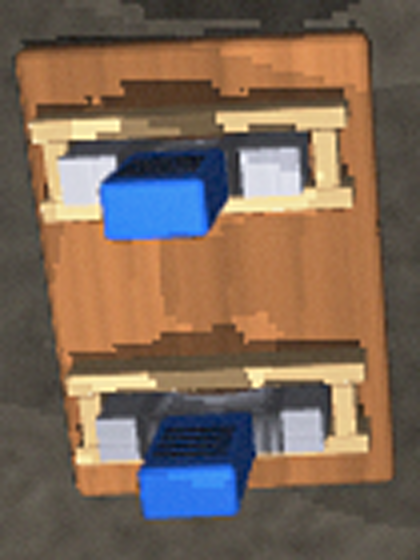

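```bash
cat > fit.py <<'E'
from h import *
import pickle
from scipy.optimize import least_squares
T0=np.eye(4);T0[:3,:3]=[[0,1,0],[0,0,-1],[-1,0,0]];T0[:3,3]=[624.981,.003,203.904]
T1,p1=pickle.load(open("v1.pkl","rb"));T2,p2=pickle.load(open("v2.pkl","rb"))
C=[wcam(p1,T0),wcam(p1,T1),wcam(p2,T2)]
def rz(a):return np.array([[np.cos(a),-np.sin(a)],[np.sin(a),np.cos(a)]])
def quad(x,y,a,hx,hy,z):
    q=np.array([[-hx,hy],[hx,hy],[hx,-hy],[-hx,-hy]])@rz(a).T+[x,y];return np.c_[q,np.full(4,z)]
def px(l,k,o):return np.array(l,float)/k+np.array(o)
if __name__=="__main__":
    k=6.6667
    leaf={"A":{1:px([(70,50),(255,42),(262,152),(82,158)],k,(222,82)),2:px([(62,360-233.3),(237,350-233.3),(240,443-233.3),(68,452-233.3)],k,(230,152))},
     "B":{1:px([(75,112),(247,108),(253,198),(80,205)],k,(232,155)),2:px([(60,380-233.3),(222,375-233.3),(222,458-233.3),(65,462-233.3)],k,(240,220))}}
    for n,o in leaf.items():
        f=lambda v:np.concatenate([(proj(C[i],quad(v[0],v[1],v[2],12,7,v[3]))-u).ravel() for i,u in o.items()])
        r=least_squares(f,[490,-100,0,75]);print(n,r.x.round(3),np.abs(r.fun).max().round(2))
    F={"f1":{0:(px([(82,83),(665,115),(625,572),(80,542)],6,(250,75)),px([(145,160),(593,188),(568,505),(138,480)],6,(250,75)))},
     "f2":{0:(px([(62,95),(484,92),(476,383),(80,383)],5,(250,220)),px([(107,150),(432,150),(430,350),(118,350)],5,(250,220))),
      1:(px([(395,157),(681,155),(662,375),(393,374)],3,(200,55)),px([(427,189),(650,189),(637,345),(425,345)],3,(200,55))),
      2:(px([(391,154),(663,155),(646,352),(392,353)],3,(200,120)),px([(424,189),(635,189),(622,327),(422,327)],3,(200,120)))}}
    for n,o in F.items():
        def f(v):
            return np.concatenate([np.concatenate([(proj(C[i],quad(v[0],v[1],v[2],50,40,v[5]))-u).ravel(),(proj(C[i],quad(v[0],v[1],v[2],v[3],v[4],v[5]+1))-w).ravel()]) for i,(u,w) in o.items()]+[[(v[5]-10)*.3]])
        r=least_squares(f,[600,-30,0,39,29,10]);print(n,r.x.round(3),np.abs(r.fun).max().round(2))
        for i in o:
            oo={i:o[i]}
            def g(v):
                u,w=o[i];return np.concatenate([(proj(C[i],quad(v[0],v[1],v[2],50,40,10))-u).ravel(),(proj(C[i],quad(v[0],v[1],v[2],39,27,11))-w).ravel()])
            print("  view",i,least_squares(g,[600,-30,0]).x.round(3))
E
python3 fit.py
```

```text
A [ 4.84086e+02 -7.15200e+01  3.60000e-02  7.07990e+01] 1.1
B [ 4.88126e+02 -1.41771e+02  2.00000e-02  7.11520e+01] 1.14
f1 [ 6.15089e+02  4.28500e+01 -5.60000e-02  3.85610e+01  2.74770e+01
  6.07100e+00] 1.18
  view 0 [ 6.15192e+02  4.32130e+01 -5.60000e-02]
f2 [ 6.07271e+02 -1.20536e+02  3.00000e-03  3.85660e+01  2.73570e+01
  6.44000e+00] 1.75
  view 0 [ 6.07019e+02 -1.19035e+02  2.00000e-03]
  view 1 [ 6.06929e+02 -1.19792e+02  4.00000e-03]
  view 2 [ 6.06712e+02 -1.19459e+02  3.00000e-03]
```

Request:
apply_moves(motion=[[0,-3,-0.4,0],[2,-3.1,-0.45,0],[4,0,0,-2.2],[4,0,0,0],[0,0,0,0],[0,0,0,0]], gripper=90, squeeze=40)

```text
t: 3.35
position: [485.0, -72.3, 105.5]
ee_rot: [1.182, 1.225, -1.18]
contact_force: [0.1, -0.9, 0.0]
width: 0.648
```

```bash
python3 - <<'E'
from h import *
import pickle
s=arm.observe();print(s["t"],s["position"],s["ee_rot"])
T=tool(s);p=arm.camera("wrist");pickle.dump((T,p),open("v3.pkl","wb"));save("wrist3",p["img"],None,1.25)
E
```

```text
3.35 [484.95825583 -72.27707    105.47655057] [ 1.18182459  1.22492821 -1.18044878]
```

View pics/wrist3.png

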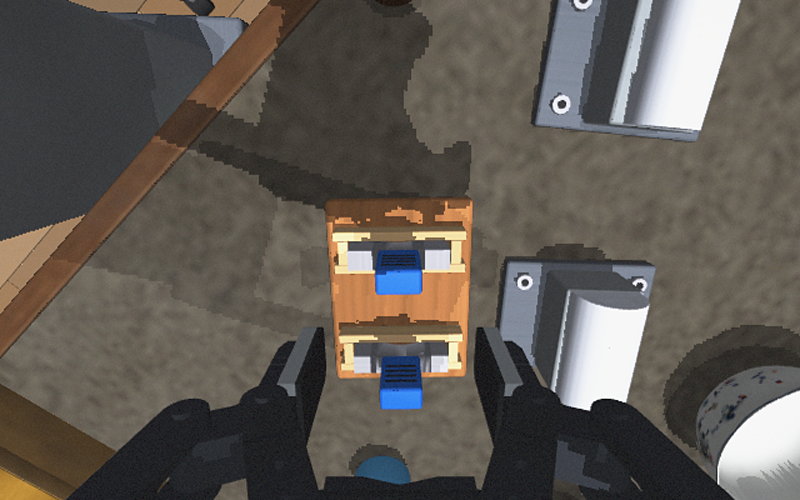

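```bash
python3 - <<'E'
from h import *
import pickle
T,p=pickle.load(open("v3.pkl","rb"));c=wcam(p,T)
print(proj(c,[[484,-71.5,75.8],[484,-71.5,71],[T[0,3],T[1,3],75.8]]))
save("w3",p["img"],(285,185,355,345),5)
E
```

```text
[[318.71819155 227.90642056]
 [318.71255276 225.08090991]
 [320.19899544 229.1065757 ]]
```

View pics/w3.png

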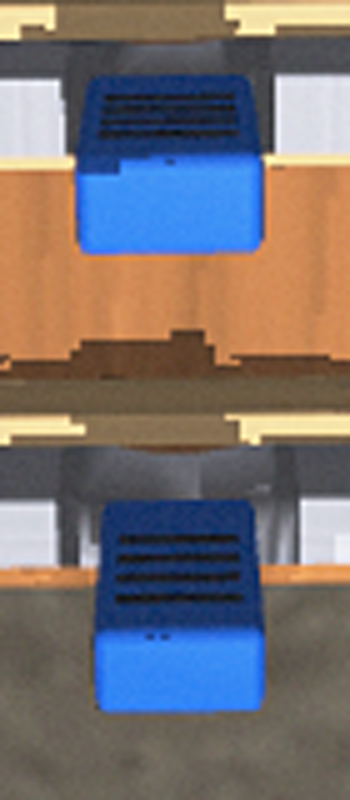

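Request:
apply_moves(motion=[[3,-0.07,-0.05,0],[2.0,0,0,0],[0.8,0,0,0],[0,0,0,0]])

```text
t: 3.9
position: [484.0, -71.3, 46.9]
ee_rot: [1.181, 1.226, -1.18]
contact_force: [-0.5, -0.5, -0.6]
width: 0.643
```

Request:
apply_moves(motion=[[0,0,0,0],[0,0,0,0],[0,0,0,0],[0,0,0,0],[0,0,0,0]], gripper=255, squeeze=50)

```text
t: 4.53
position: [484.3, -71.4, 47.5]
ee_rot: [1.181, 1.225, -1.18]
contact_force: [-0.6, -0.4, 5.5]
width: 0.224
```

```bash
python3 - <<'E'
from h import *
s=arm.observe();print(s["t"],s["position"],s["ee_rot"],s["contact_force"],s["width"])
p=arm.camera("wrist");save("wrist4",p["img"],None,1.25)
E
```

```text
4.525 [484.34864186 -71.39272593  47.45208144] [ 1.18123997  1.22493394 -1.17964173] [-0.56715672 -0.44092152  5.53664276] 0.22431602240159768
```

View pics/wrist4.png

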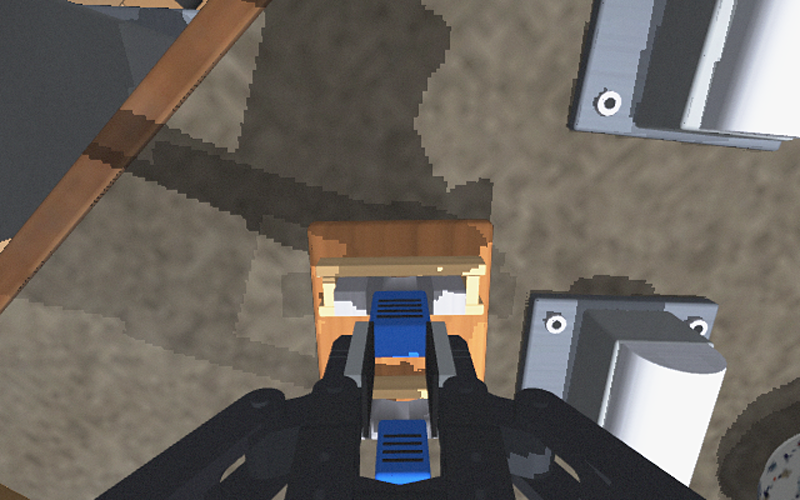

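Request:
apply_moves(motion=[[-1,0,0,0],[-3,0,0,0],[-4,0,0,0],[-2,0,0,0],[0,0,0,0],[0,0,0,0]])

```text
t: 5.32
position: [482.5, -70.8, 144.8]
ee_rot: [1.18, 1.229, -1.182]
contact_force: [0.2, 0.3, 0.1]
width: 0.0
```

```bash
python3 - <<'E'
from h import *
import pickle
s=arm.observe();print(s["t"],s["position"],s["ee_rot"],s["contact_force"],s["ft_torque"],s["width"])
p=arm.camera("wrist");save("wrist5",p["img"],None,1.25)
pickle.dump((tool(s),p),open("v5.pkl","wb"))
q=arm.camera("side");save("side5",q["img"],(200,150,440,300),3)
E
```

```text
5.325 [482.51346692 -70.78452398 144.77756649] [ 1.18043216  1.22877482 -1.1818468 ] [0.1746115  0.31802737 0.05651372] [-0.04525071 -0.01983256  0.03982241] 0.0003876340071216383
```

View pics/wrist5.png

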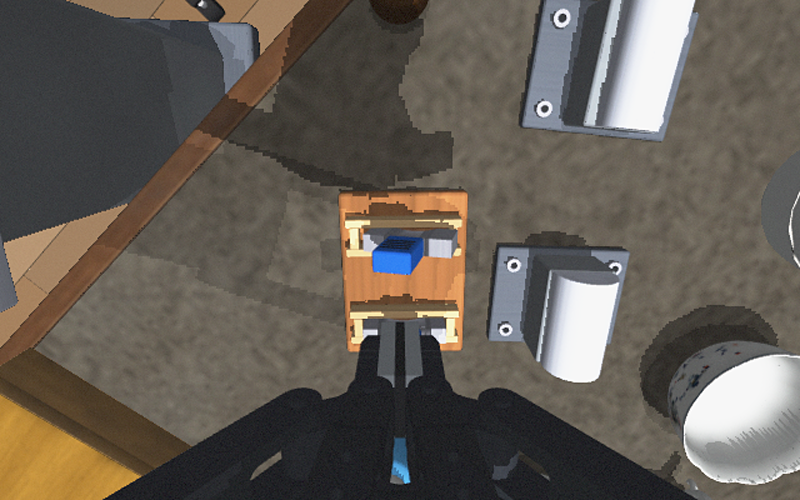

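View pics/side5.png

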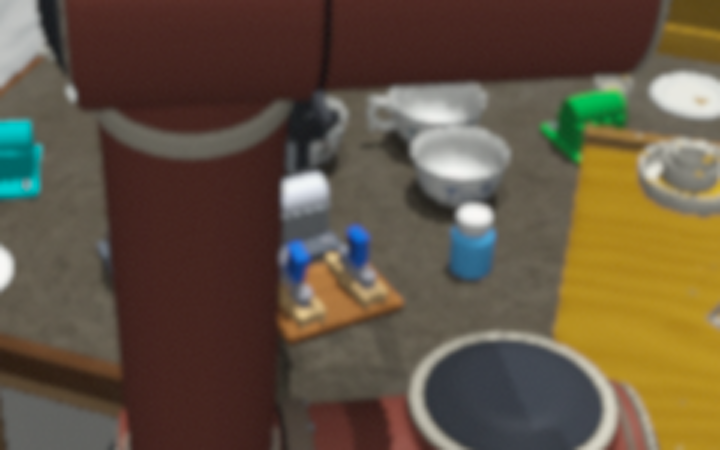

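Request:
apply_moves(motion=[[0,0,0,0],[0,0,0,0],[0,0,0,0]], gripper=90, squeeze=100)

```text
t: 5.8
position: [483.1, -71.0, 145.6]
ee_rot: [1.181, 1.228, -1.181]
contact_force: [0.0, 0.3, 0.5]
width: 0.64
```

```bash
python3 - <<'E'
from h import *
import pickle
s=arm.observe();print(s["t"],s["position"],s["ee_rot"],s["width"])
p=arm.camera("wrist");save("w6",p["img"],(260,140,380,290),5)
pickle.dump((tool(s),p),open("v6.pkl","wb"))
E
```

```text
5.8 [483.14500797 -71.01523369 145.64356444] [ 1.18076198  1.22751177 -1.18116662] 0.6398418832967038
```

View pics/w6.png

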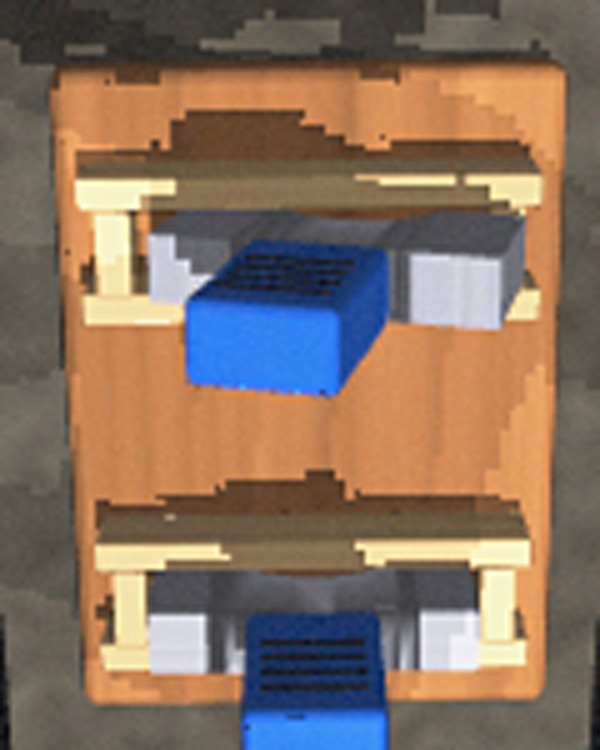

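Request:
apply_moves(motion=[[0,0.1,3,0],[1,0.12,4.06,0],[3,0,0,0],[0,0,0,0],[0,0,0,0]])

```text
t: 6.48
position: [488.5, -141.4, 106.7]
ee_rot: [1.181, 1.227, -1.18]
contact_force: [0.4, 0.0, 0.7]
width: 0.646
```

```bash
python3 - <<'E'
from h import *
import pickle
s=arm.observe();print(s["t"],s["position"],s["ee_rot"],s["width"])
T=tool(s);p=arm.camera("wrist");save("w7",p["img"],(240,110,400,310),3.7)
pickle.dump((T,p),open("v7.pkl","wb"));c=wcam(p,T)
print(proj(c,[[488.1,-141.8,75.8],[488.1,-141.8,71],[T[0,3],T[1,3],75.8]]),T.round(3))
E
```

```text
6.475 [ 488.53529802 -141.3874066   106.6698586 ] [ 1.18065255  1.22659218 -1.18017138] 0.6458420037539211
[[319.52676696 228.98754876]
 [319.51264593 226.16187753]
 [320.24149775 228.40546774]] [[ 1.00000e-03  9.99000e-01  3.90000e-02  4.88535e+02]
 [-0.00000e+00  3.90000e-02 -9.99000e-01 -1.41387e+02]
 [-1.00000e+00  1.00000e-03  0.00000e+00  1.06670e+02]
 [ 0.00000e+00  0.00000e+00  0.00000e+00  1.00000e+00]]
```

View pics/w7.png

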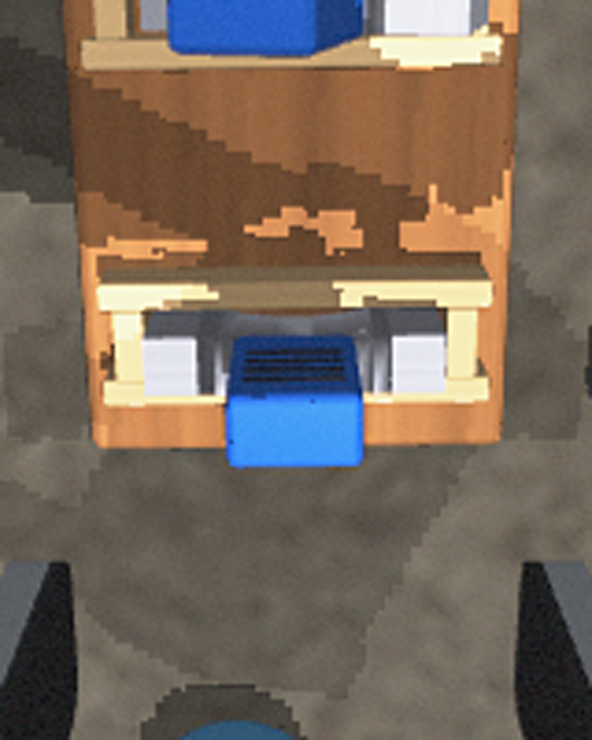

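Request:
apply_moves(motion=[[3,0,-0.05,0],[2.4,0,0,0],[0.9,0,0,0],[0,0,0,0]])

```text
t: 7.02
position: [488.5, -140.9, 43.4]
ee_rot: [1.181, 1.227, -1.18]
contact_force: [-0.1, 0.3, -1.0]
width: 0.649
```

Request:
apply_moves(motion=[[0,0,0,0],[0,0,0,0],[0,0,0,0],[0,0,0,0],[0,0,0,0]], gripper=255, squeeze=100)

```text
t: 7.65
position: [489.0, -141.6, 44.8]
ee_rot: [1.181, 1.225, -1.18]
contact_force: [-2.1, -0.1, 6.2]
width: 0.218
```

Request:
apply_moves(motion=[[-0.2,0,0,0],[0,0,0,0]])

```text
t: 7.9
position: [488.2, -141.0, 45.0]
ee_rot: [1.181, 1.227, -1.181]
contact_force: [-1.1, 0.4, 0.3]
width: 0.217
```

```bash
python3 - <<'E'
from h import *
s=arm.observe();print(s["t"],s["position"],s["contact_force"],s["ft_torque"],s["width"])
p=arm.camera("wrist");save("w8",p["img"],(240,170,400,330),4)
E
```

```text
7.9 [ 488.16769626 -140.99351913   44.97985843] [-1.14609588  0.38376269  0.26656513] [0.00649856 0.00315005 0.02715873] 0.216717363937109
```

View pics/w8.png

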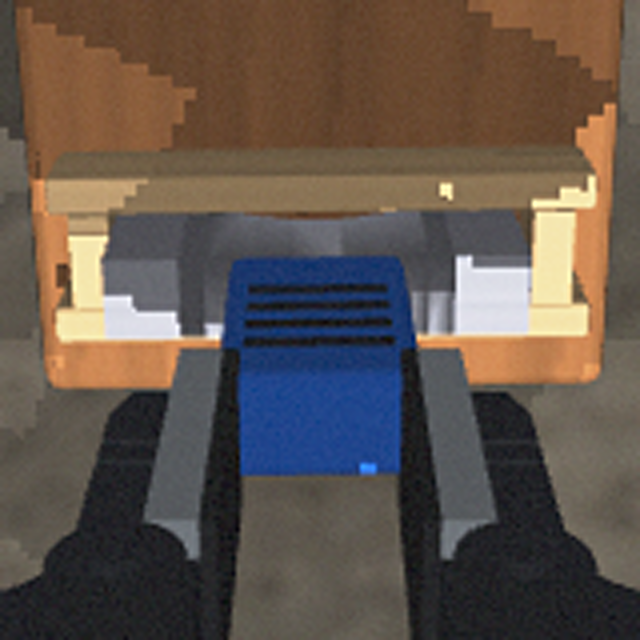

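Request:
apply_moves(motion=[[-0.4,0,0,0],[-0.6,0,0,0],[0,0,0,0]])

```text
t: 8.32
position: [488.7, -141.2, 55.7]
ee_rot: [1.181, 1.226, -1.18]
contact_force: [-0.8, -0.2, -0.8]
width: 0.22
```

```bash
python3 - <<'E'
from h import *
s=arm.observe();print(s["t"],s["position"],s["contact_force"],s["ft_torque"],s["width"])
p=arm.camera("wrist");save("w9",p["img"],(240,170,400,330),4)
E
```

```text
8.325 [ 488.71273406 -141.22419814   55.69958753] [-0.79772862 -0.17664237 -0.79078912] [-0.00209921 -0.01179089  0.01558221] 0.2201544781737115
```

View pics/w9.png

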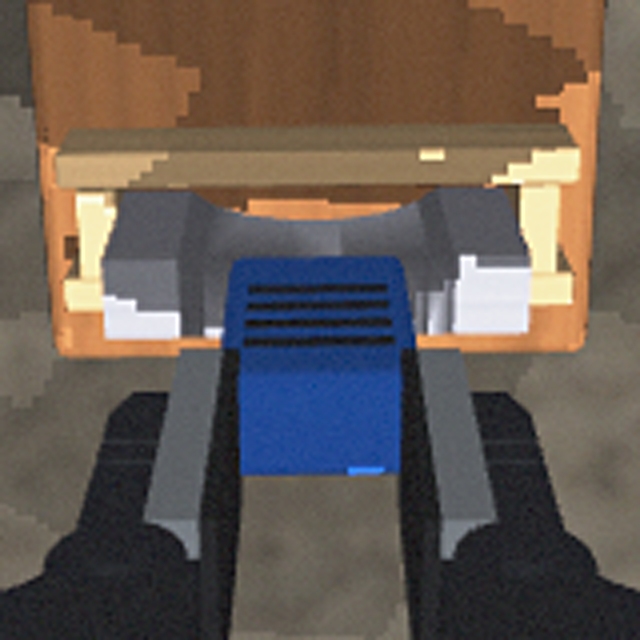

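Request:
apply_moves(motion=[[-1.5,0,0,0],[-3,0,0,0],[-3,0,0,0],[0,3,-0.4,0],[0,4.5,-0.65,0],[0,4.4,-0.65,2.1],[0,0,0,0],[0,0,0,0]])

```text
t: 9.38
position: [606.0, -119.5, 130.2]
ee_rot: [1.207, 1.211, -1.208]
contact_force: [-0.0, 0.9, -1.7]
width: 0.218
```

```bash
python3 - <<'E'
from h import *
import pickle
s=arm.observe();print(s["t"],s["position"],s["ee_rot"],s["contact_force"],s["ft_torque"],s["width"])
T=tool(s);p=arm.camera("wrist");save("w10",p["img"],(200,100,440,330),3.3)
pickle.dump((T,p),open("v10.pkl","wb"))
q=arm.camera("scene");save("s10",q["img"],(200,180,420,345),3.5)
E
```

```text
9.375 [ 606.00688505 -119.45658436  130.16375427] [ 1.20721     1.21062609 -1.20816231] [-0.01059916  0.90178559 -1.68476166] [-0.0279089  -0.01557772  0.01608465] 0.21754978646709572
```

View pics/w10.png

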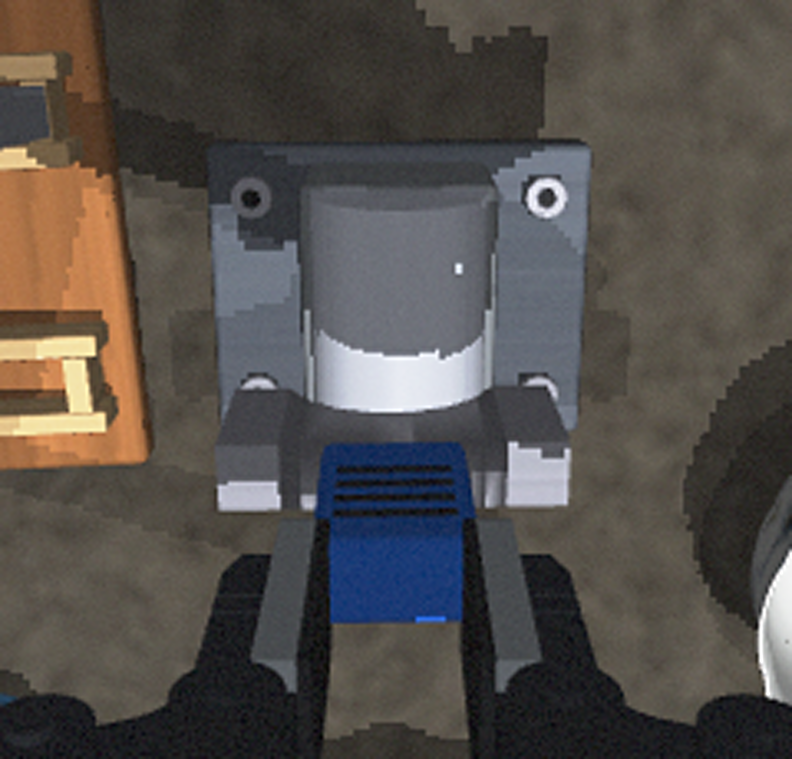

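View pics/s10.png

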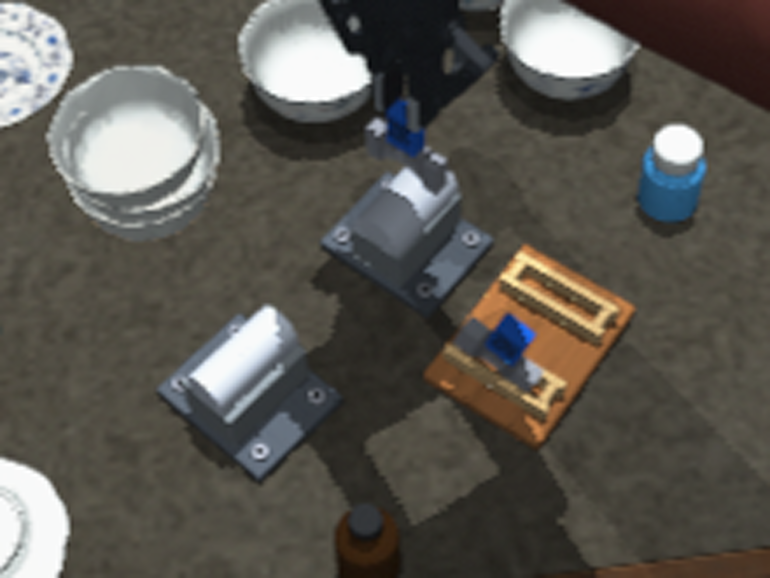

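Request:
apply_moves(motion=[[2,0.12,0,0],[1.2,0,0,0],[0,0,0,0],[0,0,0,0]])

```text
t: 9.98
position: [607.5, -119.5, 97.8]
ee_rot: [1.208, 1.21, -1.208]
contact_force: [0.4, 0.6, -0.9]
width: 0.217
```

```bash
cat > o.py <<'E'
from h import *
import sys
s=arm.observe();print(round(s["t"],2),s["position"].round(2) if hasattr(s["position"],"round") else np.round(s["position"],2),np.round(s["contact_force"],2),np.round(s["ft_torque"],3),round(s["width"],3))
if len(sys.argv)>1:
    p=arm.camera("wrist");save(sys.argv[1],p["img"],(200,100,440,330),3.3)
E
python3 o.py w11
```

```text
9.97 [ 607.53 -119.48   97.79] [ 0.4   0.63 -0.92] [-0.008 -0.028 -0.024] 0.217
```

View pics/w11.png

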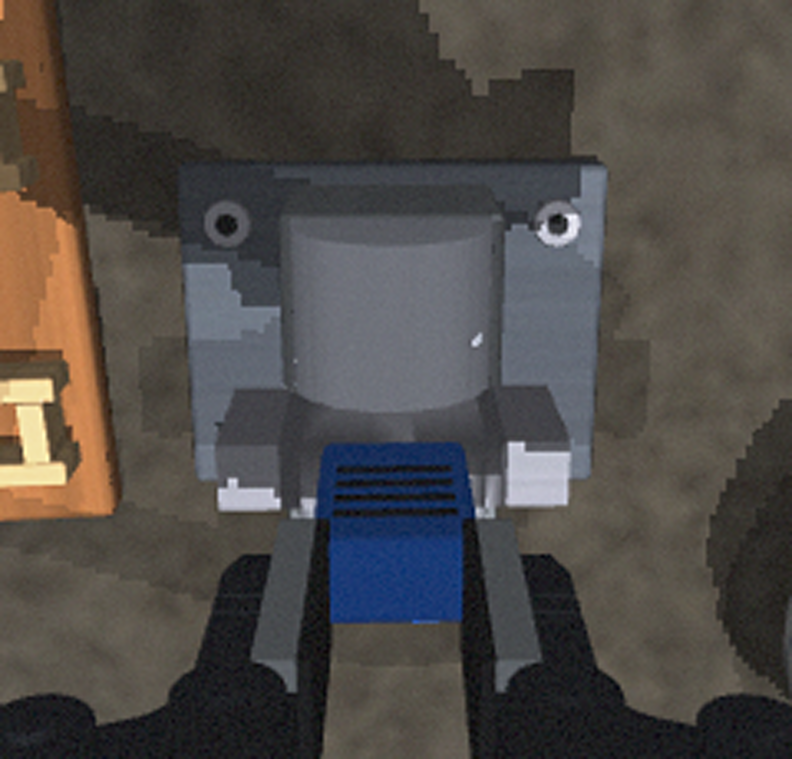

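Request:
apply_moves(motion=[[0.15,0,0,0],[0.15,0,0,0],[0,0,0,0]])

```text
t: 10.4
position: [607.6, -119.4, 94.8]
ee_rot: [1.208, 1.21, -1.208]
contact_force: [0.1, 0.1, -1.8]
width: 0.22
```

Request:
apply_moves(motion=[[0.1,0,0,0],[0,0,0,0]])

```text
t: 10.65
position: [607.5, -119.4, 93.8]
ee_rot: [1.208, 1.21, -1.208]
contact_force: [-0.6, 0.5, -1.1]
width: 0.219
```

Request:
apply_moves(motion=[[0.1,0,0,0],[0,0,0,0]])

```text
t: 10.9
position: [607.5, -119.4, 92.8]
ee_rot: [1.208, 1.21, -1.208]
contact_force: [0.1, -0.4, -1.7]
width: 0.22
```

Request:
apply_moves(motion=[[0.1,0,0,0],[0,0,0,0]])

```text
t: 11.15
position: [607.5, -119.4, 91.7]
ee_rot: [1.208, 1.21, -1.208]
contact_force: [-0.3, -0.4, -1.3]
width: 0.219
```

Request:
apply_moves(motion=[[0.1,0,0,0],[0,0,0,0]])

```text
t: 11.4
position: [607.5, -119.4, 90.8]
ee_rot: [1.208, 1.21, -1.208]
contact_force: [0.9, 0.2, -1.9]
width: 0.216
```

Request:
apply_moves(motion=[[0.1,0,0,0],[0,0,0,0]])

```text
t: 11.65
position: [607.5, -119.4, 89.8]
ee_rot: [1.208, 1.21, -1.208]
contact_force: [-0.4, -0.7, -0.9]
width: 0.22
```

Request:
apply_moves(motion=[[0.06,0,0,0],[0,0,0,0]])

```text
t: 11.9
position: [607.7, -119.5, 89.4]
ee_rot: [1.208, 1.21, -1.208]
contact_force: [-0.5, 1.2, -1.1]
width: 0.215
```

Request:
apply_moves(motion=[[0.06,0,0,0],[0,0,0,0]])

```text
t: 12.15
position: [607.9, -119.6, 89.3]
ee_rot: [1.208, 1.209, -1.208]
contact_force: [-2.2, -0.3, 1.9]
width: 0.218
```

Request:
apply_moves(motion=[[0.06,0,0,0],[0,0,0,0]])

```text
t: 12.4
position: [608.0, -119.6, 89.3]
ee_rot: [1.208, 1.209, -1.208]
contact_force: [-2.4, 1.1, 6.0]
width: 0.22
```

Request:
apply_moves(motion=[[-0.4,0,0,0],[-0.2,0,0,0],[0,0.25,0,0],[0,0,0,0]])

```text
t: 12.9
position: [610.1, -119.4, 93.8]
ee_rot: [1.208, 1.21, -1.208]
contact_force: [0.4, -0.4, -1.2]
width: 0.222
```

Request:
apply_moves(motion=[[0.1,0,0,0],[0,0,0,0]])

```text
t: 13.15
position: [609.9, -119.4, 92.8]
ee_rot: [1.208, 1.21, -1.208]
contact_force: [0.3, 0.1, -1.3]
width: 0.216
```

Request:
apply_moves(motion=[[0.1,0,0,0],[0,0,0,0]])

```text
t: 13.4
position: [609.9, -119.4, 92.1]
ee_rot: [1.208, 1.21, -1.208]
contact_force: [-0.8, -0.2, -0.2]
width: 0.219
```

Request:
apply_moves(motion=[[0.1,0,0,0],[0,0,0,0]])

```text
t: 13.65
position: [610.0, -119.5, 91.4]
ee_rot: [1.208, 1.21, -1.208]
contact_force: [-1.5, 0.1, 1.5]
width: 0.221
```

Request:
apply_moves(motion=[[0.05,0,0,0],[0,0,0,0]])

```text
t: 13.9
position: [610.2, -119.5, 91.0]
ee_rot: [1.208, 1.21, -1.208]
contact_force: [-2.4, 0.2, 3.3]
width: 0.219
```

Request:
apply_moves(motion=[[-0.45,0,0,0],[0,-0.5,0,0],[0,0,0,0]])

```text
t: 14.28
position: [604.7, -119.3, 94.7]
ee_rot: [1.208, 1.21, -1.208]
contact_force: [-0.4, -0.1, -1.0]
width: 0.22
```

Request:
apply_moves(motion=[[0.15,0,0,0],[0,0,0,0]])

```text
t: 14.52
position: [605.1, -119.4, 93.3]
ee_rot: [1.208, 1.21, -1.208]
contact_force: [0.2, 0.1, -1.5]
width: 0.22
```

Request:
apply_moves(motion=[[0.1,0,0,0],[0,0,0,0]])

```text
t: 14.78
position: [605.4, -119.4, 92.7]
ee_rot: [1.208, 1.21, -1.208]
contact_force: [0.6, -0.2, -0.9]
width: 0.218
```

Request:
apply_moves(motion=[[0.1,0,0,0],[0,0,0,0]])

```text
t: 15.02
position: [605.5, -119.5, 91.9]
ee_rot: [1.208, 1.209, -1.207]
contact_force: [0.9, -1.0, 0.4]
width: 0.219
```

Request:
apply_moves(motion=[[-0.3,0,0,0],[0,0.25,0,0],[0.3,0,0,0],[0.2,0,0,0],[0,0,0,0]])

```text
t: 15.65
position: [607.5, -119.4, 89.4]
ee_rot: [1.208, 1.21, -1.208]
contact_force: [0.3, 0.9, -1.4]
width: 0.22
```

Request:
apply_moves(motion=[[0.1,0,0,0],[0.05,0,0,0],[0,0,0,0]])

```text
t: 16.02
position: [608.0, -119.6, 89.3]
ee_rot: [1.208, 1.209, -1.208]
contact_force: [-1.7, -0.1, 5.3]
width: 0.217
```

Request:
apply_moves(motion=[[0.02,0,0,0],[0,0,0,0],[0,0,0,0],[0,0,0,0],[0,0,0,0],[0,0,0,0],[0,0,0,0],[0,0,0,0],[0,0,0,0],[0,0,0,0]])

```text
t: 17.27
position: [608.0, -119.7, 89.3]
ee_rot: [1.208, 1.209, -1.208]
contact_force: [-2.7, -0.6, 6.0]
width: 0.219
```

```bash
python3 o.py w12
```

```text
17.27 [ 607.98 -119.65   89.31] [-2.74 -0.56  5.99] [ 0.07   0.522 -0.033] 0.219
```

View pics/w12.png

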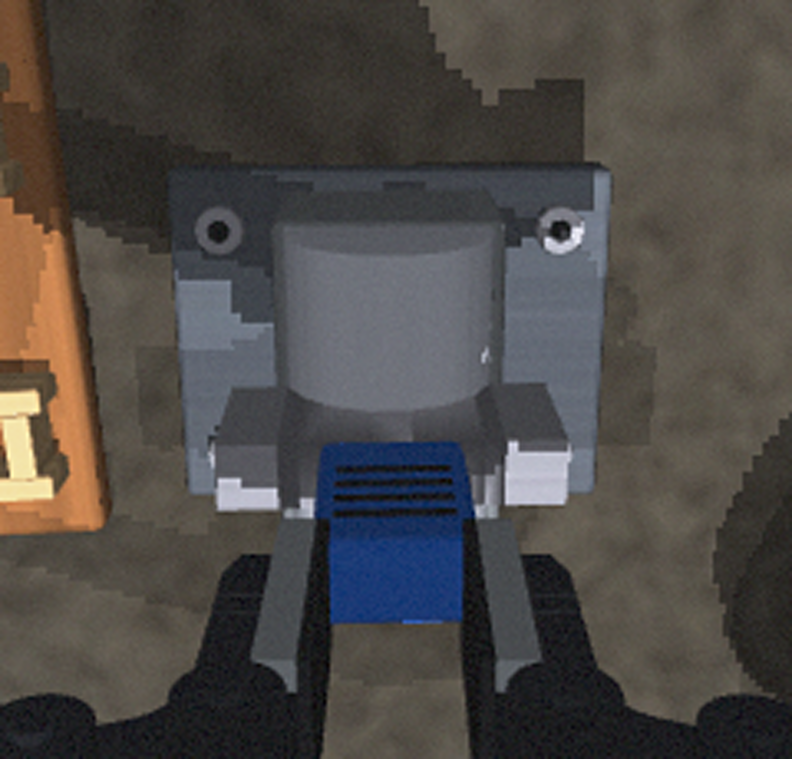

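Request:
apply_moves(motion=[[-0.08,0,0,0],[0,0,0,0],[0,0,0,0]])

```text
t: 17.7
position: [607.9, -119.5, 89.3]
ee_rot: [1.208, 1.209, -1.208]
contact_force: [-1.9, 0.3, 5.5]
width: 0.218
```

Request:
apply_moves(motion=[[0,0,0,0],[0,0,0,0],[0,0,0,0],[0,0,0,0]], gripper=100)

```text
t: 18.2
position: [607.5, -119.4, 88.4]
ee_rot: [1.208, 1.21, -1.208]
contact_force: [0.1, 0.2, -1.0]
width: 0.608
```

```bash
python3 o.py w13
```

```text
18.2 [ 607.5  -119.38   88.44] [ 0.1   0.18 -0.97] [ 0.03  -0.032  0.04 ] 0.608
```

View pics/w13.png

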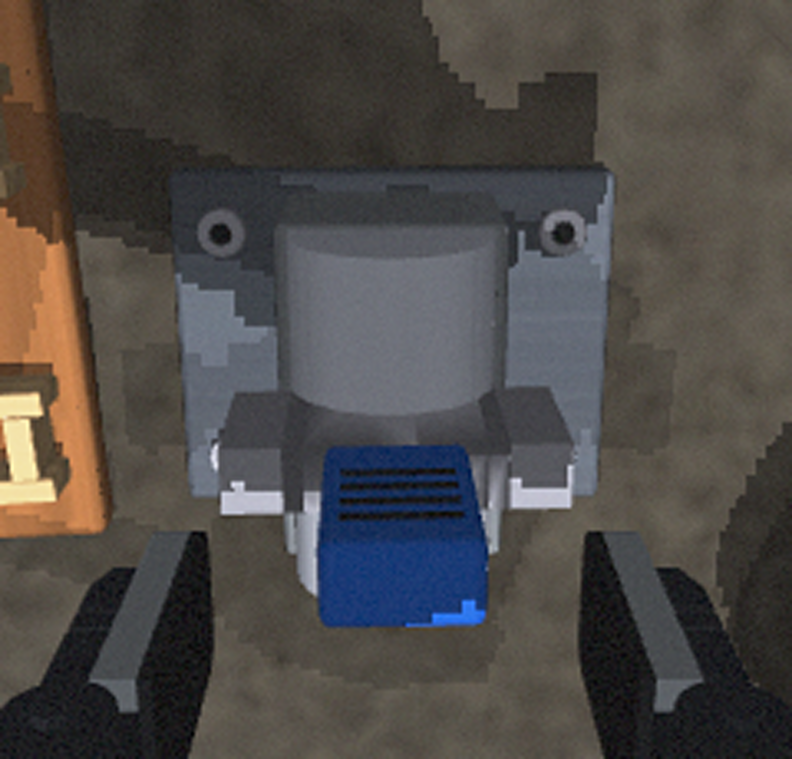

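Request:
apply_moves(motion=[[-1,0,0,0],[-4,0,0,0],[-3.5,0,0,0],[0,-4,-1.6,0],[0,-4.5,-1.6,0],[0,-3.9,-1.6,-2.2],[0,0,0,0],[0,0,0,0]])

```text
t: 19.25
position: [484.4, -72.0, 174.8]
ee_rot: [1.18, 1.226, -1.179]
contact_force: [0.9, -0.8, 0.7]
width: 0.611
```

```bash
python3 - <<'E'
from h import *
import pickle
s=arm.observe();print(s["t"],s["position"],s["ee_rot"],s["width"])
T=tool(s);p=arm.camera("wrist");save("w14",p["img"],(250,130,410,290),5)
pickle.dump((T,p),open("v14.pkl","wb"))
q=arm.camera("scene");save("s14",q["img"],(240,180,420,330),4.4)
E
```

```text
19.25 [484.39185122 -71.95694991 174.80115435] [ 1.18020727  1.22564389 -1.17853644] 0.6105264868333754
```

View pics/w14.png

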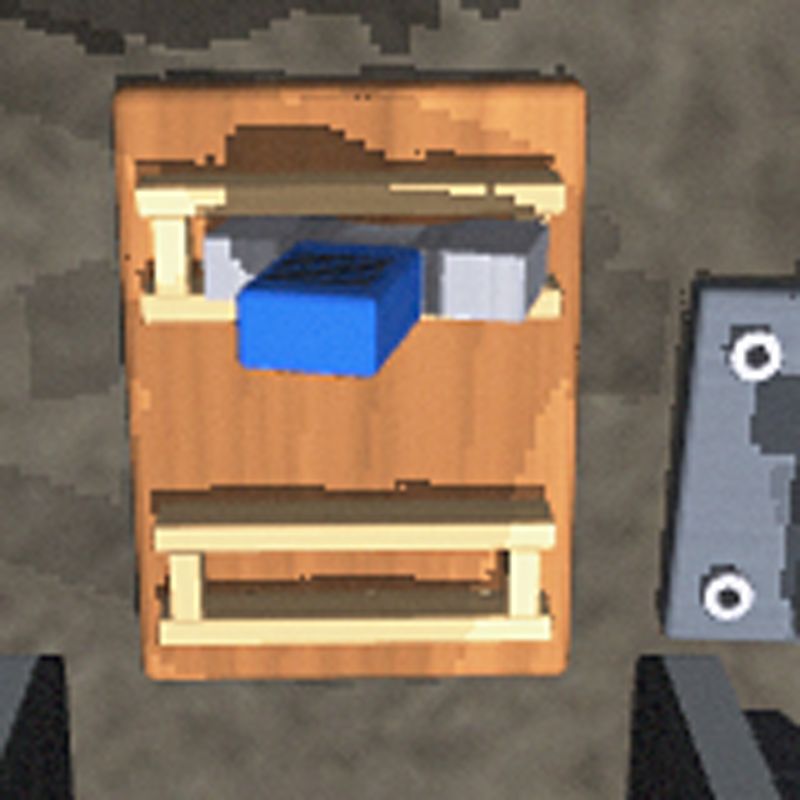

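View pics/s14.png

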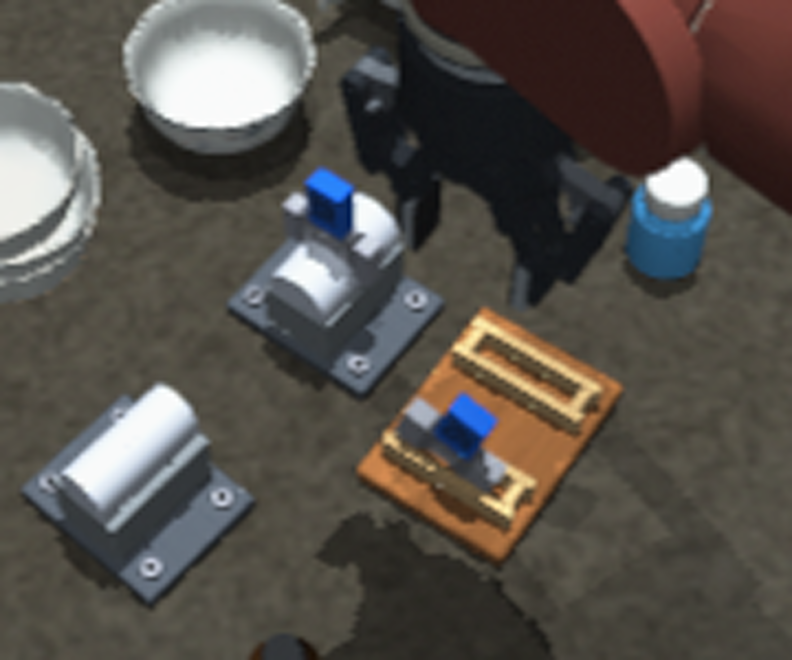

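```bash
python3 - <<'E'
from h import *
import pickle
from scipy.optimize import least_squares
T,p=pickle.load(open("v14.pkl","rb"));c=wcam(p,T)
print(ray(c,(311.6,196.4),76.5),ray(c,(311.6,196.4),81))
# fit: yaw, tilt about leaf y, pos ; points: top corners + plate shoulder top corners
obj=np.array([[-12,7,0],[12,7,0],[12,-7,0],[-12,-7,0],[30,6,-36],[30,-6,-36],[-30,6,-36],[12,7,-36]])
uv=np.array([(243,292),(374,297),(374,377),(243,367),(547,225),(524,320),(205,235),(418,250)])/5+[250,130]
uv7=uv[:7];o7=obj[:7]
def f(v):
    R=Ro.from_euler("ZYX",[v[3],v[4],v[5]]).as_matrix();return (proj(c,o7@R.T+v[:3])-uv7).ravel()
r=least_squares(f,[480,-70,78,0,-.2,0]);print(r.x.round(3),r.fun.round(1))
E
```

```text
[477.70343457 -71.50687272  76.5       ] [477.74380168 -70.14569277  81.        ]
[ 4.77691e+02 -7.02050e+01  8.15250e+01  8.10000e-02 -2.90000e-01
  3.30000e-02] [-1.8 -0.6  0.7 -0.5  1.5  0.2 -0.5  0.7 -2.8  3.3  2.  -2.5  0.8 -0.6]
```

Request:
apply_moves(motion=[[4,0,-0.07,0],[4,0,0,0],[3,0,0,0],[0.9,0,0,0],[0,0,0,0],[0,0,0,0]])

```text
t: 20.1
position: [485.0, -71.4, 56.5]
ee_rot: [1.18, 1.225, -1.178]
contact_force: [-0.1, -0.5, -0.1]
width: 0.609
```

Request:
apply_moves(motion=[[0,0,0,0],[0,0,0,0],[0,0,0,0],[0,0,0,0]], gripper=205, squeeze=20)

```text
t: 20.6
position: [483.5, -71.0, 54.8]
ee_rot: [1.18, 1.228, -1.179]
contact_force: [-0.5, -0.0, 0.5]
width: 0.2
```

```bash
python3 o.py w15
```

```text
20.6 [483.5  -70.95  54.8 ] [-0.45 -0.04  0.52] [-0.012 -0.002 -0.015] 0.2
```

View pics/w15.png

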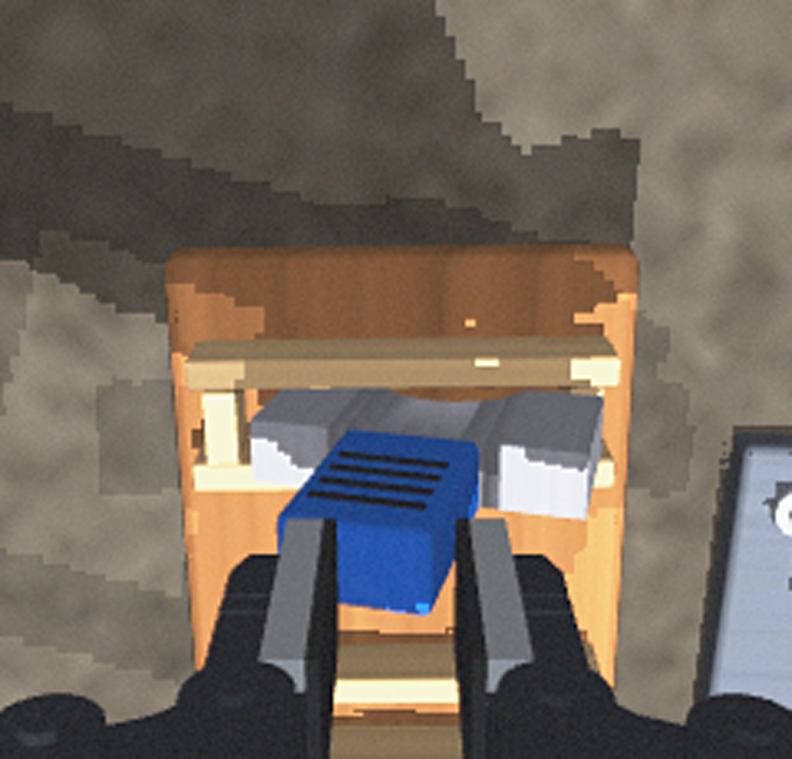

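```bash
python3 - <<'E'
from h import *
import pickle
T,p=pickle.load(open("v14.pkl","rb"))
M=np.linalg.inv(p["mount"]);c=dict(mtx=p["mtx"],R=M[:3,:3],t=M[:3,3])
for x in (0,-19,-28,-37):
  for z in (-11,0,11):
    print(x,z,((proj(c,[[x,10,z]])[0]-[200,100])*3.3).round())
E
```

```text
0 -11 [459. 433.]
0 0 [458. 494.]
0 11 [457. 554.]
-19 -11 [467. 483.]
-19 0 [465. 550.]
-19 11 [464. 615.]
-28 -11 [471. 511.]
-28 0 [469. 581.]
-28 11 [467. 648.]
-37 -11 [475. 542.]
-37 0 [473. 615.]
-37 11 [472. 685.]
```

```bash
python3 - <<'E'
from h import *
q=arm.camera("scene");save("s16",q["img"],(290,200,400,300),7)
s=arm.observe();print(s["position"])
x,y,z=s["position"];a=.039
ty=np.array([np.cos(a),np.sin(a),0]);tz=np.array([np.sin(a),-np.cos(a),0]);tx=np.array([0,0,-1])
P=lambda X,Y,Z:np.array([x,y,z])+X*tx+Y*ty+Z*tz
for v in [(0,10,-11),(0,10,11),(0,-10,-11),(0,-10,11),(-37,10,-11),(-37,-10,-11)]: print(v,((proj(q,[P(*v)])[0]-[290,200])*7).round())
E
```

```text
[483.46084534 -70.94473003  54.69787963]
(0, 10, -11) [341. 555.]
(0, 10, 11) [378. 508.]
(0, -10, -11) [391. 587.]
(0, -10, 11) [428. 538.]
(-37, 10, -11) [344. 497.]
(-37, -10, -11) [396. 528.]
```

View pics/s16.png

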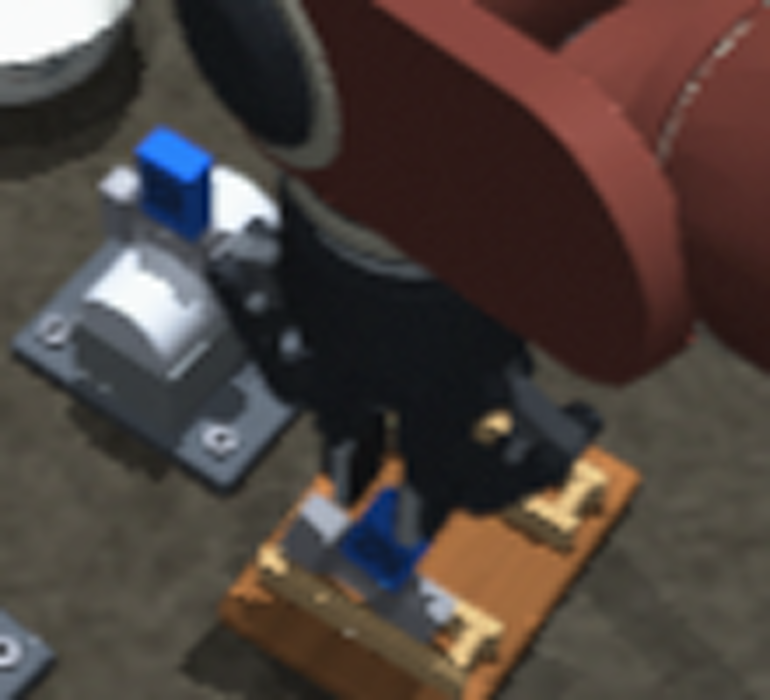

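Request:
apply_moves(motion=[[0,0,0,0],[0,0,0,0],[0,0,0,0]], gripper=100)

```text
t: 21.08
position: [483.5, -70.9, 54.7]
ee_rot: [1.18, 1.228, -1.18]
contact_force: [-0.5, 0.2, -0.3]
width: 0.608
```

Request:
apply_moves(motion=[[1,0.05,0,0],[0.8,0,0,0],[0.6,0,0,0],[0,0,0,0]])

```text
t: 21.58
position: [483.3, -70.7, 29.7]
ee_rot: [1.179, 1.23, -1.181]
contact_force: [-0.9, -0.7, 0.6]
width: 0.606
```

```bash
python3 o.py w17;python3 - <<'E'
from h import *
q=arm.camera("scene");save("s17",q["img"],(290,200,400,300),7)
E
```

```text
21.57 [483.26 -70.71  29.69] [-0.9  -0.69  0.59] [ 0.022  0.011 -0.035] 0.606
```

View pics/w17.png

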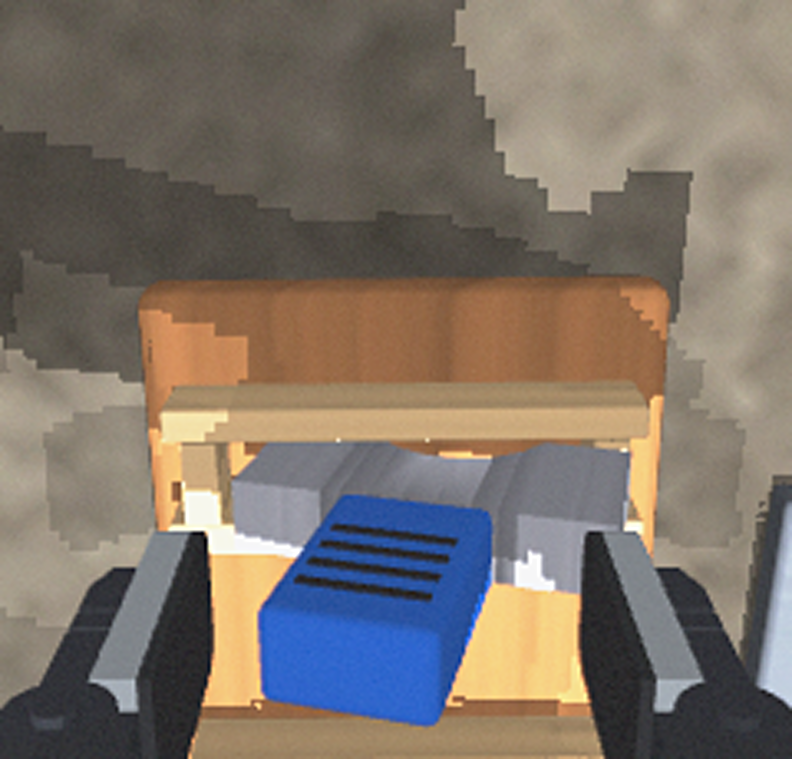

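View pics/s17.png

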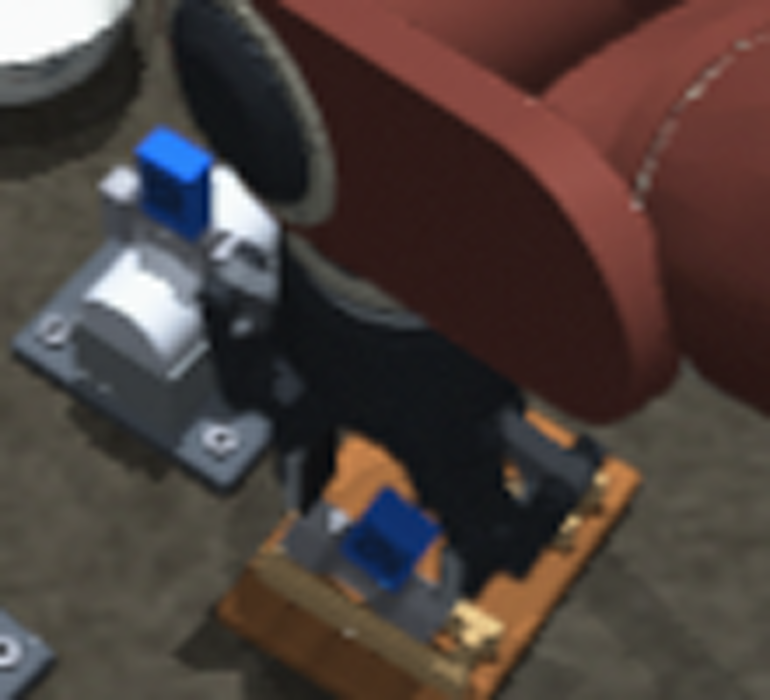

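Request:
apply_moves(motion=[[-0.3,0,0,0],[0,0,0,0],[0,0,0,0],[0,0,0,0],[0,0,0,0]], gripper=255, squeeze=20)

```text
t: 22.3
position: [484.8, -71.2, 35.0]
ee_rot: [1.18, 1.226, -1.179]
contact_force: [-3.3, 0.3, 5.4]
width: 0.31
```

```bash
python3 o.py w18;python3 - <<'E'
from h import *
q=arm.camera("scene");save("s18",q["img"],(290,200,400,300),7)
E
```

```text
22.3 [484.75 -71.19  35.04] [-3.34  0.33  5.38] [-0.008  0.335  0.013] 0.31
```

View pics/w18.png

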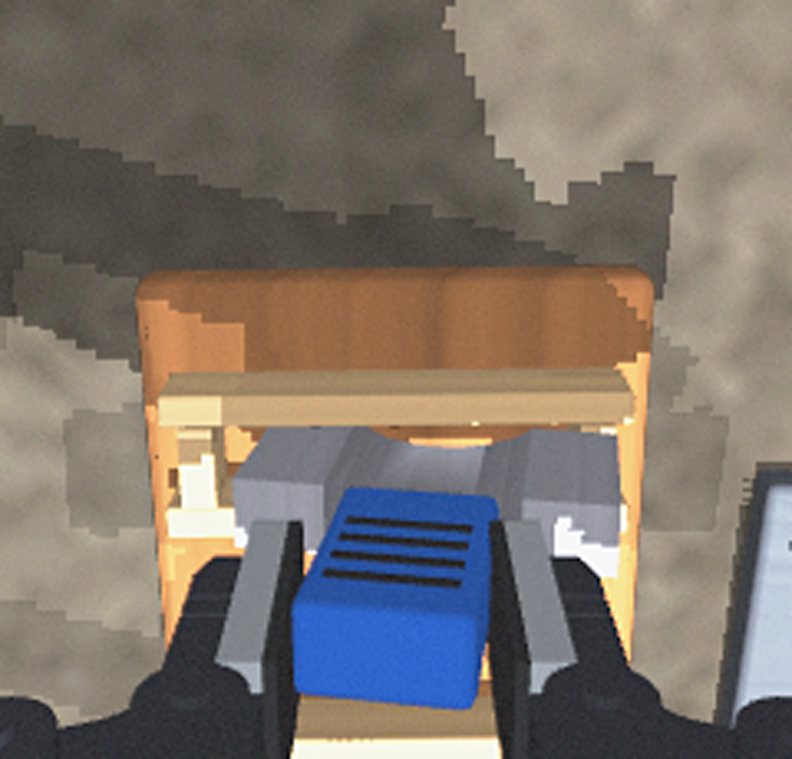

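View pics/s18.png

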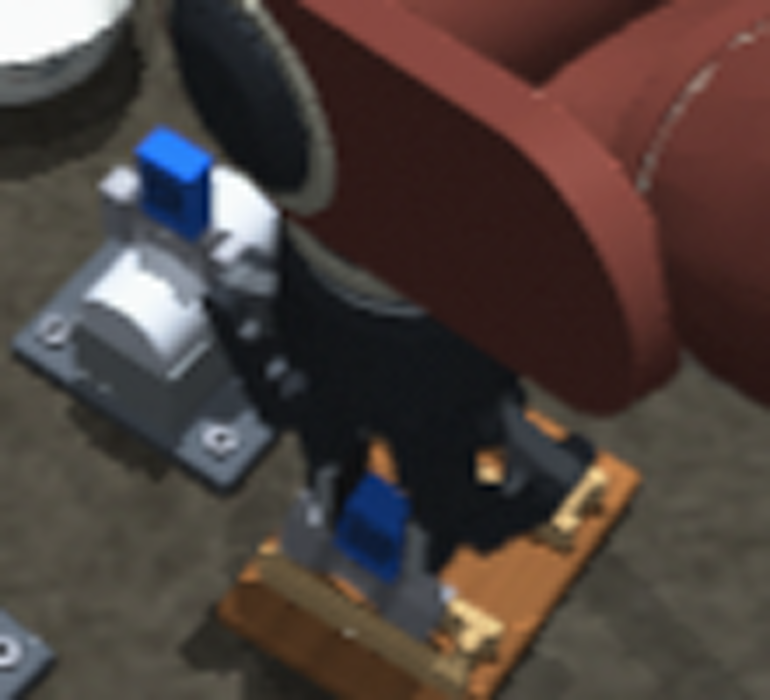

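Request:
apply_moves(motion=[[-0.2,0,0,0],[-0.3,0,0,0],[-0.3,0,0,0],[0,0,0,0],[0,0,0,0]], gripper=255, squeeze=60)

```text
t: 23.02
position: [483.8, -70.9, 41.5]
ee_rot: [1.179, 1.228, -1.18]
contact_force: [-0.4, -0.4, -1.2]
width: 0.279
```

```bash
python3 o.py w19
```

```text
23.02 [483.83 -70.88  41.49] [-0.44 -0.43 -1.15] [ 0.003 -0.002 -0.031] 0.279
```

View pics/w19.png

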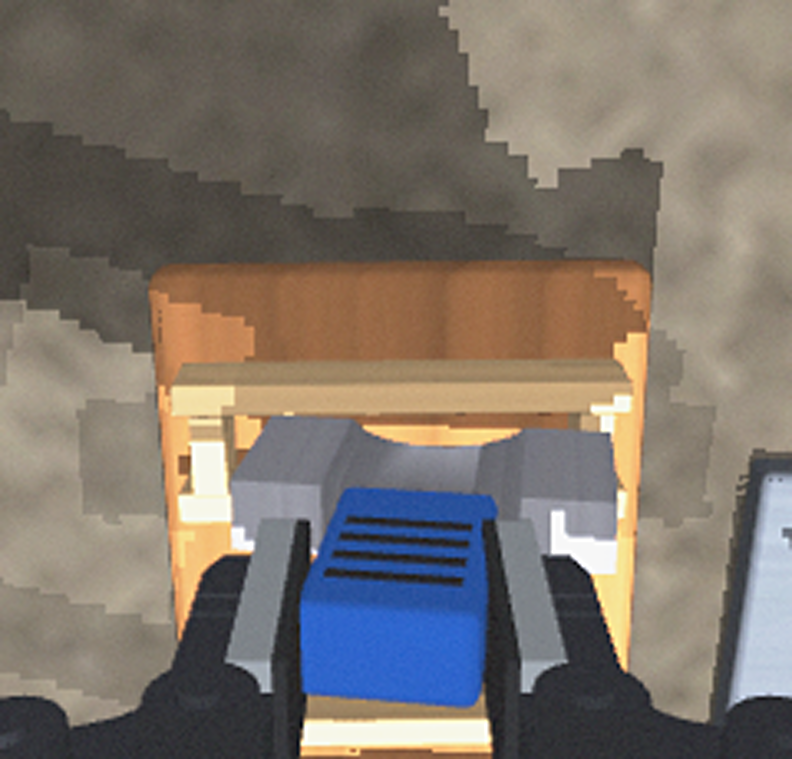

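Request:
apply_moves(motion=[[-0.3,0,0,0],[0,0,0,0],[0,0,0,0]], gripper=255, squeeze=120)

```text
t: 23.45
position: [484.1, -70.9, 44.8]
ee_rot: [1.18, 1.228, -1.179]
contact_force: [0.2, -1.0, -1.6]
width: 0.258
```

```bash
python3 o.py w20
```

```text
23.45 [484.06 -70.94  44.78] [ 0.2  -1.05 -1.61] [ 0.027 -0.039  0.045] 0.258
```

View pics/w20.png

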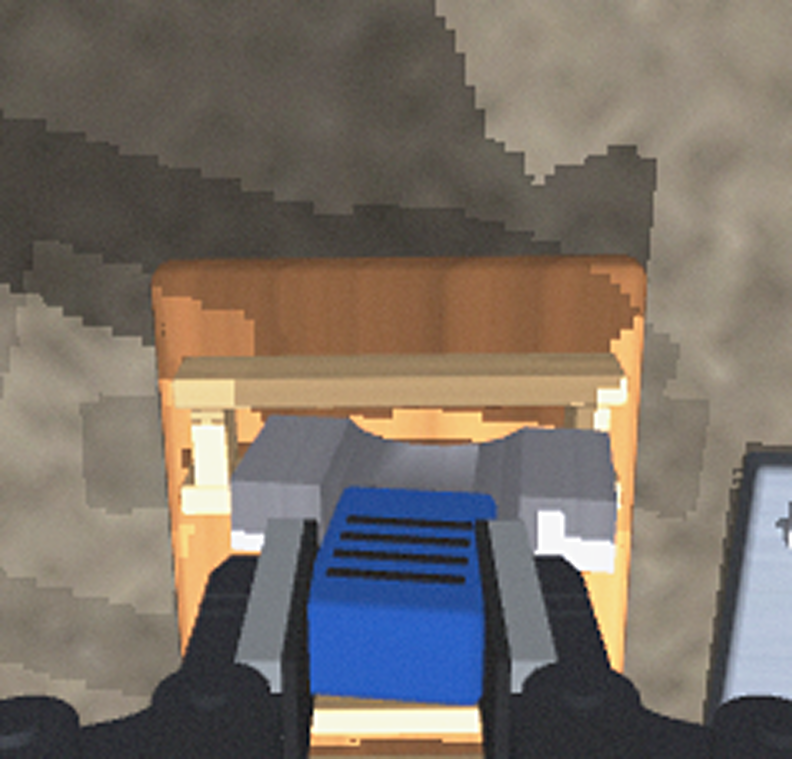

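Request:
apply_moves(motion=[[-1.5,0,0,0],[-3,0,0,0],[0,4,-0.9,0],[0,4.5,-1,0],[0,4.2,-0.9,2.2],[0,0,0,0],[0,0,0,0]])

```text
t: 24.38
position: [609.4, -37.9, 90.1]
ee_rot: [1.207, 1.21, -1.208]
contact_force: [0.1, 0.2, -1.1]
width: 0.257
```

```bash
python3 o.py w21;python3 - <<'E'
from h import *
q=arm.camera("scene");save("s21",q["img"],(250,180,380,300),6)
q=arm.camera("side");save("d21",q["img"],(220,150,380,270),5)
E
```

```text
24.38 [609.44 -37.86  90.06] [ 0.14  0.23 -1.05] [0.023 0.001 0.023] 0.257
```

View pics/w21.png

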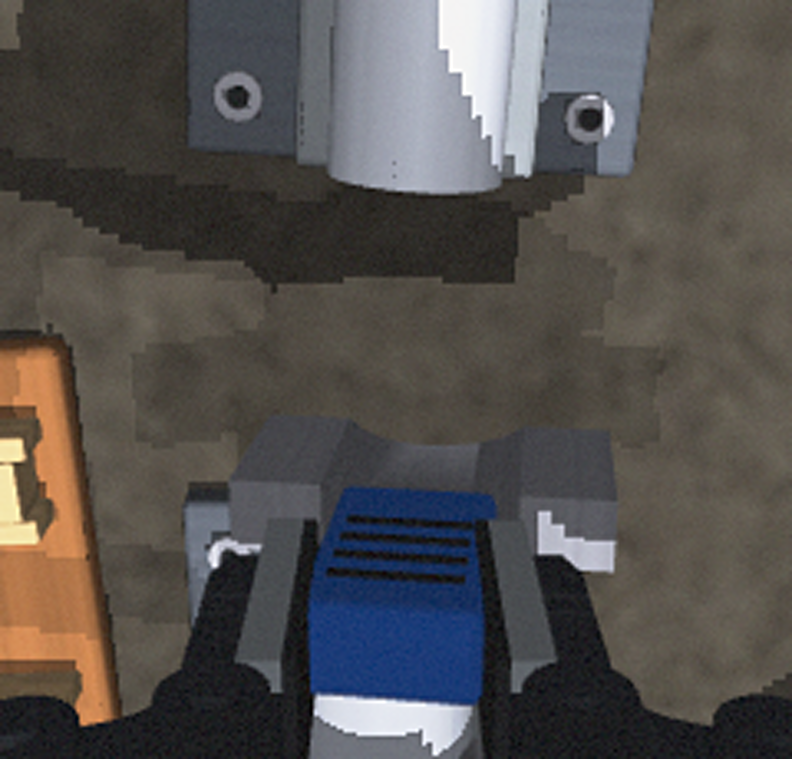

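View pics/s21.png

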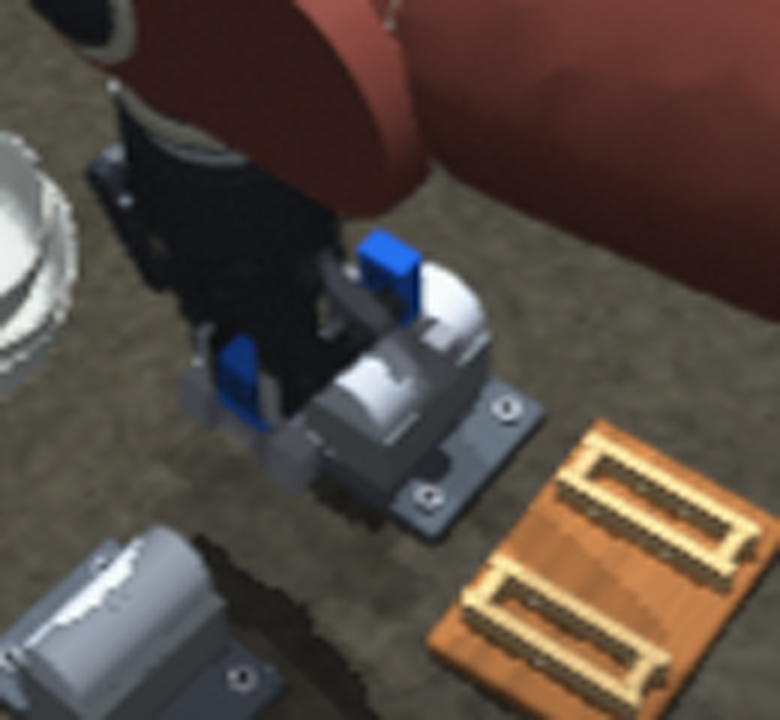

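Request:
apply_moves(motion=[[3,0,0,0],[2.5,0,0,0],[1,0,0,0],[0,0,0,0],[0,0,0,0]])

```text
t: 25.15
position: [610.7, -38.1, 26.2]
ee_rot: [1.209, 1.208, -1.207]
contact_force: [0.2, 0.5, -2.1]
width: 0.256
```

Request:
apply_moves(motion=[[0.3,0,0,0],[0,0,0,0]])

```text
t: 25.4
position: [610.0, -37.9, 22.0]
ee_rot: [1.208, 1.21, -1.208]
contact_force: [-0.2, 0.3, -1.4]
width: 0.254
```

Request:
apply_moves(motion=[[0.2,0,0,0],[0,0,0,0]])

```text
t: 25.65
position: [609.6, -37.8, 19.5]
ee_rot: [1.208, 1.21, -1.208]
contact_force: [-0.2, -0.1, -0.6]
width: 0.254
```

Request:
apply_moves(motion=[[0.2,0,0,0],[0,0,0,0]])

```text
t: 25.9
position: [610.0, -37.9, 17.9]
ee_rot: [1.208, 1.21, -1.208]
contact_force: [0.8, 0.3, -0.6]
width: 0.255
```

Request:
apply_moves(motion=[[0.1,0,0,0],[0,0,0,0]])

```text
t: 26.15
position: [610.3, -38.0, 17.6]
ee_rot: [1.208, 1.209, -1.207]
contact_force: [-1.2, -0.1, 4.4]
width: 0.258
```

Request:
apply_moves(motion=[[0.1,0,0,0],[0,0,0,0]])

```text
t: 26.4
position: [610.5, -38.0, 17.4]
ee_rot: [1.208, 1.209, -1.207]
contact_force: [-2.0, 0.4, 8.0]
width: 0.254
```

Contact of one foot with the bench. Ease the squeeze so that it squares up, then release and regrasp.

Request:
apply_moves(motion=[[0,0,0,0],[0,0,0,0]], squeeze=20)

```text
t: 26.65
position: [610.5, -38.0, 17.4]
ee_rot: [1.208, 1.209, -1.207]
contact_force: [-2.4, -0.2, 9.4]
width: 0.257
```

Request:
apply_moves(motion=[[0.05,0,0,0],[0,0,0,0],[0,0,0,0]], gripper=180)

```text
t: 27.02
position: [609.3, -37.8, 14.5]
ee_rot: [1.208, 1.211, -1.208]
contact_force: [-0.1, 1.0, -0.7]
width: 0.291
```

```bash
python3 o.py w22;python3 - <<'E'
from h import *
q=arm.camera("scene");save("s22",q["img"],(250,180,380,300),6)
E
```

```text
27.02 [609.34 -37.77  14.53] [-0.14  1.02 -0.71] [-0.052 -0.157  0.048] 0.291
```

View pics/w22.png

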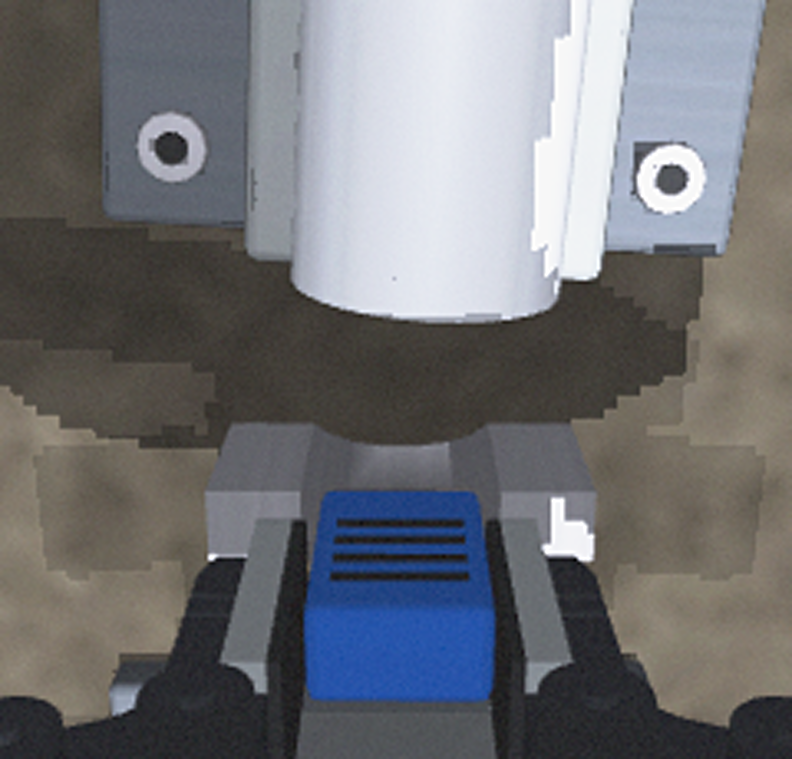

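View pics/s22.png

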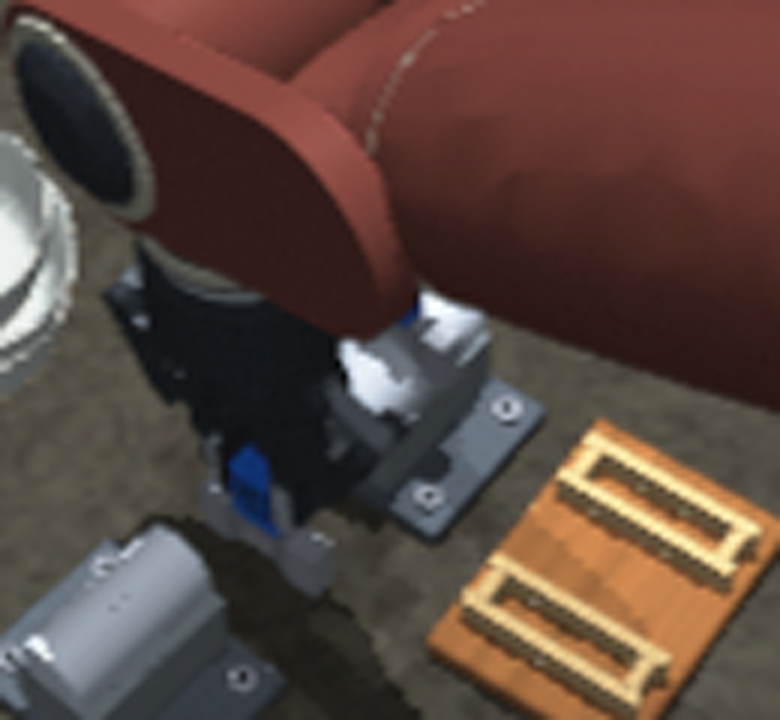

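Request:
apply_moves(motion=[[0,0,0,0],[0,0,0,0],[0,0,0,0],[0,0,0,0]], gripper=255, squeeze=80)

```text
t: 27.62
position: [609.5, -37.8, 15.0]
ee_rot: [1.208, 1.21, -1.208]
contact_force: [0.1, 0.1, -0.6]
width: 0.264
```

Request:
apply_moves(motion=[[-0.5,0,0,0],[-1,0,0,0],[0,0,0,0]])

```text
t: 28.0
position: [611.0, -38.1, 31.9]
ee_rot: [1.209, 1.208, -1.206]
contact_force: [0.3, -0.4, -1.4]
width: 0.258
```

```bash
python3 o.py w23
```

```text
28.0 [610.99 -38.05  31.93] [ 0.25 -0.38 -1.41] [-0.023  0.02   0.025] 0.258
```

View pics/w23.png

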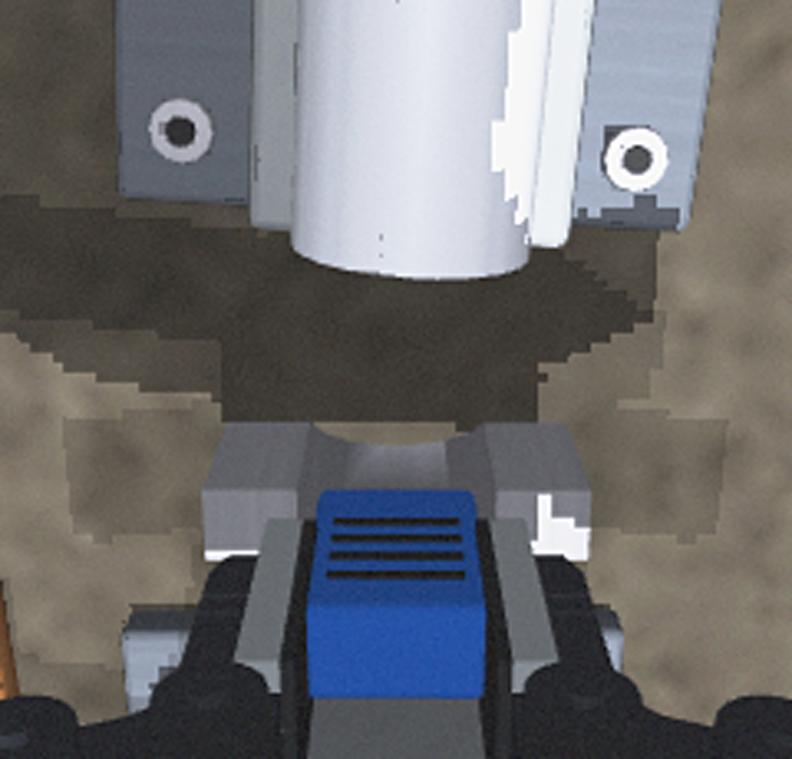

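Request:
apply_moves(motion=[[-3,0,0,0],[-3,0,0,0],[-2,0,0,0],[0,0.2,-4,0],[0,0.3,-4.1,3.2],[0,0,0,0],[0,0,0,0]])

```text
t: 28.92
position: [614.3, 42.9, 109.8]
ee_rot: [1.248, 1.184, -1.249]
contact_force: [0.3, -0.0, -1.7]
width: 0.259
```

```bash
python3 - <<'E'
from h import *
import pickle
s=arm.observe();print(s["t"],np.round(s["position"],2),s["ee_rot"],np.round(s["contact_force"],2),s["width"])
T=tool(s);p=arm.camera("wrist");save("w24",p["img"],(200,100,440,330),3.3);print(T.round(3))
E
```

```text
28.925 [614.32  42.93 109.81] [ 1.24771323  1.18370496 -1.24928685] [ 0.28 -0.02 -1.7 ] 0.25902907340141734
[[-1.00000e-03  9.99000e-01 -5.30000e-02  6.14321e+02]
 [-0.00000e+00 -5.30000e-02 -9.99000e-01  4.29260e+01]
 [-1.00000e+00 -1.00000e-03  0.00000e+00  1.09806e+02]
 [ 0.00000e+00  0.00000e+00  0.00000e+00  1.00000e+00]]
```

View pics/w24.png

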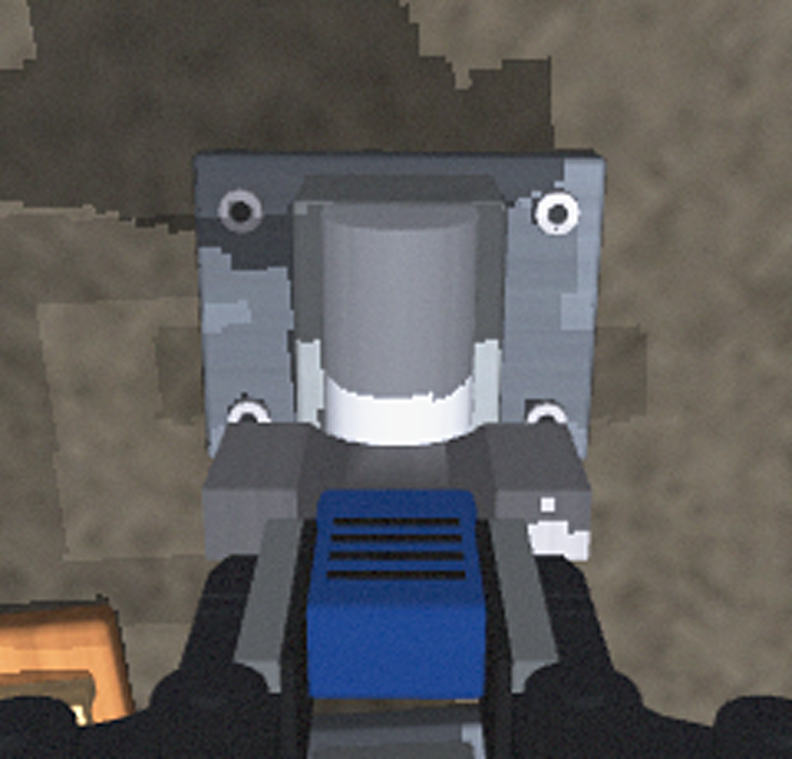

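Request:
apply_moves(motion=[[1.5,0.06,0,0],[1.3,0,0,0],[0.2,0,0,0],[0,0,0,0],[0,0,0,0]])

```text
t: 29.6
position: [615.7, 43.1, 80.7]
ee_rot: [1.249, 1.182, -1.248]
contact_force: [-0.5, -0.4, -1.5]
width: 0.259
```

```bash
python3 o.py w25
```

```text
29.6 [615.65  43.09  80.72] [-0.52 -0.42 -1.51] [-0.03   0.004  0.009] 0.259
```

View pics/w25.png

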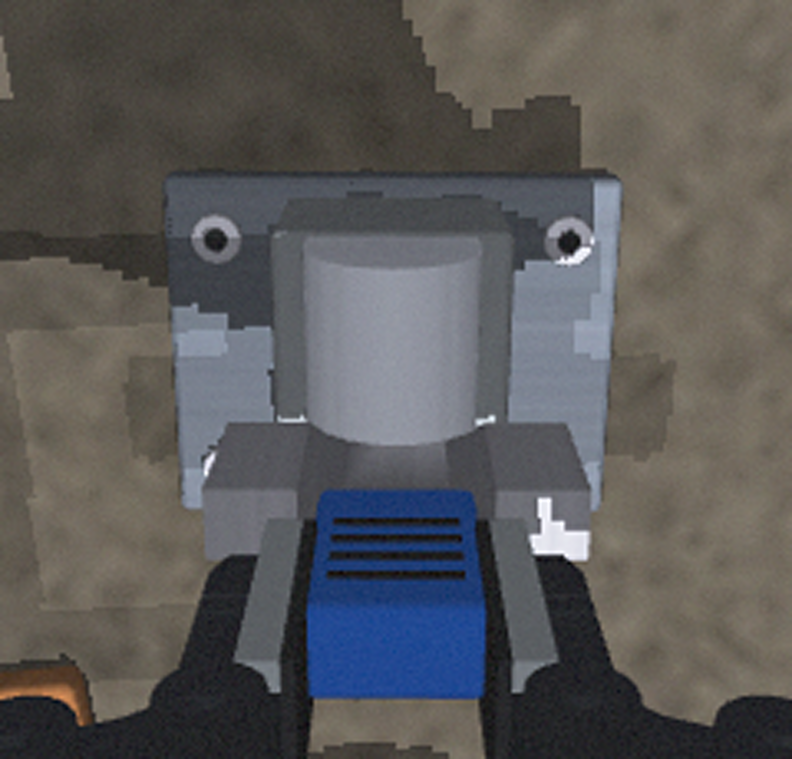

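Request:
apply_moves(motion=[[0.2,-0.06,0,0],[0.15,0,0,0],[0,0,0,0]])

```text
t: 30.02
position: [614.5, 43.2, 76.5]
ee_rot: [1.249, 1.183, -1.249]
contact_force: [-0.1, 0.3, -1.5]
width: 0.263
```

Request:
apply_moves(motion=[[0.1,0,0,0],[0,0,0,0]])

```text
t: 30.28
position: [614.6, 43.1, 75.6]
ee_rot: [1.249, 1.183, -1.249]
contact_force: [-0.2, 0.1, -1.1]
width: 0.259
```

Request:
apply_moves(motion=[[0.1,0,0,0],[0,0,0,0]])

```text
t: 30.52
position: [614.7, 43.2, 74.7]
ee_rot: [1.249, 1.183, -1.249]
contact_force: [-0.2, 0.2, -1.4]
width: 0.26
```

Request:
apply_moves(motion=[[0.06,0,0,0],[0,0,0,0]])

```text
t: 30.78
position: [614.7, 43.2, 74.6]
ee_rot: [1.249, 1.183, -1.249]
contact_force: [-2.1, -0.2, 2.7]
width: 0.258
```

Request:
apply_moves(motion=[[-0.5,0,0,0],[0,0.25,0,0],[0,0,0,0]])

```text
t: 31.15
position: [617.3, 43.0, 79.0]
ee_rot: [1.249, 1.183, -1.249]
contact_force: [-0.2, 0.2, -1.4]
width: 0.261
```

Request:
apply_moves(motion=[[0.1,0,0,0],[0,0,0,0]])

```text
t: 31.4
position: [616.9, 43.0, 77.9]
ee_rot: [1.249, 1.184, -1.249]
contact_force: [-0.8, -0.3, -0.5]
width: 0.259
```

Request:
apply_moves(motion=[[0.1,0,0,0],[0,0,0,0]])

```text
t: 31.65
position: [617.1, 43.1, 77.7]
ee_rot: [1.249, 1.183, -1.249]
contact_force: [-2.8, -0.2, 3.9]
width: 0.258
```

Request:
apply_moves(motion=[[0.1,0,0,0],[0,0,0,0]])

```text
t: 31.9
position: [617.2, 43.0, 77.6]
ee_rot: [1.249, 1.183, -1.249]
contact_force: [-4.5, -0.8, 8.1]
width: 0.26
```

Request:
apply_moves(motion=[[-0.4,0,0,0],[0,-0.5,0,0],[0,0,0,0]])

```text
t: 32.28
position: [611.5, 43.3, 79.5]
ee_rot: [1.249, 1.184, -1.249]
contact_force: [1.3, -0.8, -1.2]
width: 0.262
```

Request:
apply_moves(motion=[[0.1,0,0,0],[0,0,0,0]])

```text
t: 32.52
position: [612.0, 43.3, 78.7]
ee_rot: [1.249, 1.183, -1.249]
contact_force: [-0.3, -0.1, -1.6]
width: 0.261
```

Request:
apply_moves(motion=[[0.1,0,0,0],[0,0,0,0]])

```text
t: 32.78
position: [612.3, 43.3, 78.1]
ee_rot: [1.249, 1.183, -1.249]
contact_force: [0.1, 0.1, -2.0]
width: 0.263
```

Request:
apply_moves(motion=[[0.1,0,0,0],[0,0,0,0]])

```text
t: 33.02
position: [612.6, 43.2, 77.4]
ee_rot: [1.249, 1.182, -1.248]
contact_force: [0.6, -0.4, -1.2]
width: 0.262
```

Request:
apply_moves(motion=[[-0.3,0,0,0],[0,0.25,0,0],[0.3,0,0,0],[0.2,0,0,0],[0,0,0,0]])

```text
t: 33.65
position: [614.4, 43.2, 74.8]
ee_rot: [1.249, 1.184, -1.249]
contact_force: [-0.7, -0.5, -1.7]
width: 0.261
```

Request:
apply_moves(motion=[[0.1,0,0,0],[0.05,0,0,0],[0,0,0,0]])

```text
t: 34.02
position: [614.7, 43.2, 74.6]
ee_rot: [1.249, 1.183, -1.249]
contact_force: [-2.8, -1.0, 5.4]
width: 0.257
```

Request:
apply_moves(motion=[[0.02,0,0,0],[0,0,0,0],[0,0,0,0],[0,0,0,0],[0,0,0,0],[0,0,0,0],[0,0,0,0],[0,0,0,0],[0,0,0,0],[0,0,0,0]])

```text
t: 35.28
position: [614.7, 43.2, 74.6]
ee_rot: [1.249, 1.183, -1.249]
contact_force: [-4.0, 0.2, 5.7]
width: 0.262
```

```bash
python3 o.py w26; python3 - <<'E'
from h import *
q=arm.camera("scene");save("s26",q["img"],(240,180,380,320),5)
E
```

```text
35.27 [614.69  43.17  74.6 ] [-4.    0.21  5.73] [0.035 0.717 0.022] 0.262
```

View pics/w26.png

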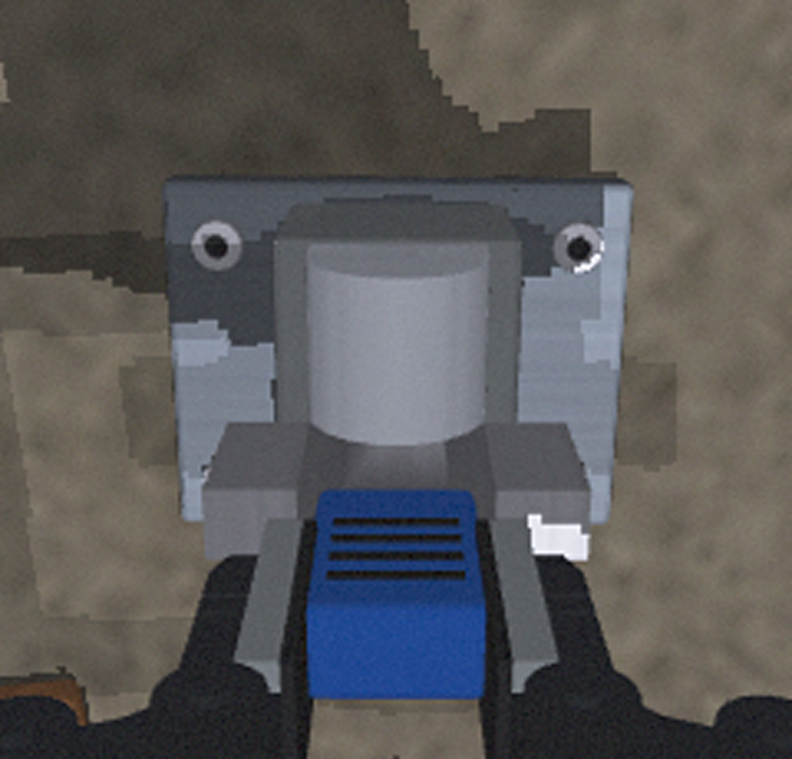

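View pics/s26.png

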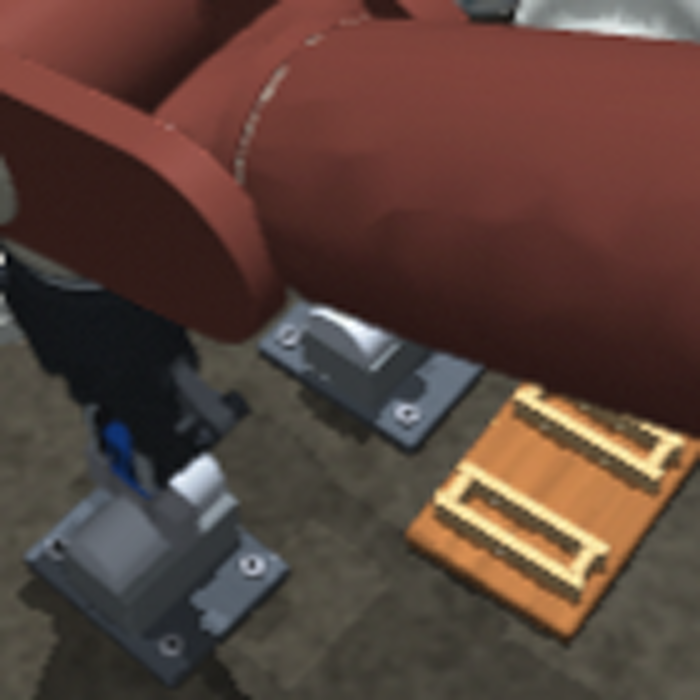

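Request:
apply_moves(motion=[[-0.08,-0.03,0,0],[0,0,0,0],[0,0,0,0]])

```text
t: 35.75
position: [614.6, 43.2, 74.6]
ee_rot: [1.249, 1.183, -1.248]
contact_force: [-2.0, -0.1, 4.8]
width: 0.259
```

Request:
apply_moves(motion=[[0,0,0,0],[0,0,0,0],[0,0,0,0],[0,0,0,0]], gripper=110)

```text
t: 36.25
position: [614.2, 43.2, 74.0]
ee_rot: [1.249, 1.183, -1.249]
contact_force: [0.0, 0.2, -0.2]
width: 0.568
```

```bash
python3 o.py w27
```

```text
36.25 [614.25  43.2   73.99] [ 0.02  0.21 -0.22] [ 0.021 -0.024 -0.006] 0.568
```

View pics/w27.png

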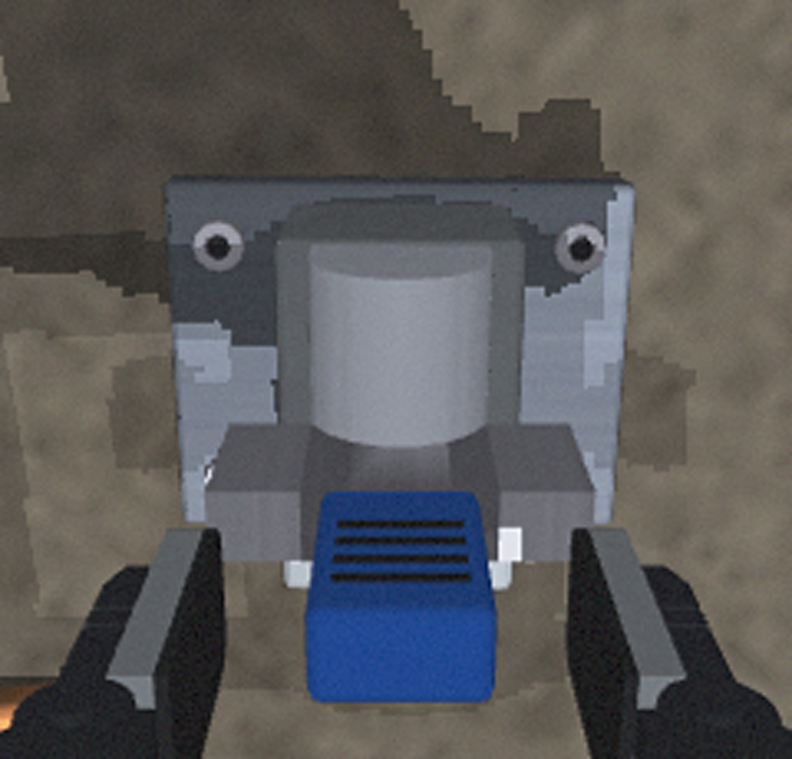

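Request:
apply_moves(motion=[[-1,0,0,0],[-3,0,0,0],[-5,0,0,0],[-5,0,0,0],[0,0,3,0],[0,0,3,0],[0,0,0,0],[0,0,0,0]])

```text
t: 37.3
position: [611.2, -16.3, 214.6]
ee_rot: [1.25, 1.183, -1.248]
contact_force: [-0.1, -0.1, 0.7]
width: 0.566
```

```bash
python3 - <<'E'
from h import *
s=arm.observe();print(s["t"],np.round(s["position"],2),np.round(s["contact_force"],2))
p=arm.camera("wrist");save("w28",p["img"],None,1.25)
q=arm.camera("scene");save("s28",q["img"],(230,180,420,345),4)
E
```

```text
37.3 [611.16 -16.31 214.58] [-0.13 -0.11  0.7 ]
```

View pics/w28.png

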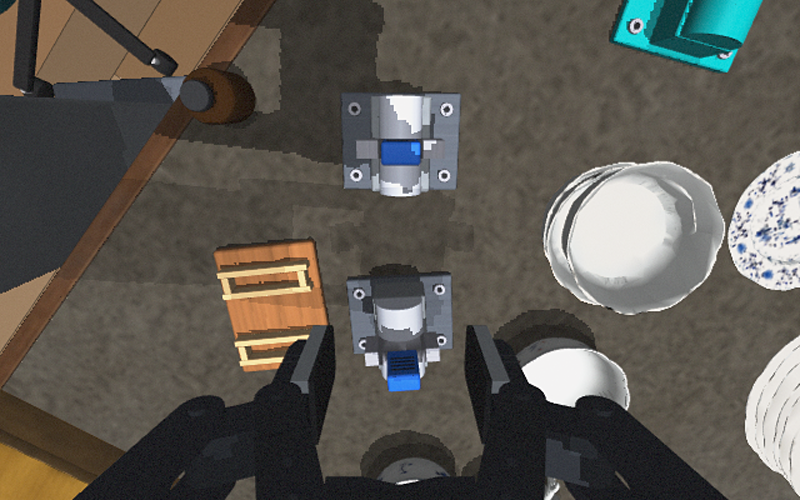

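View pics/s28.png

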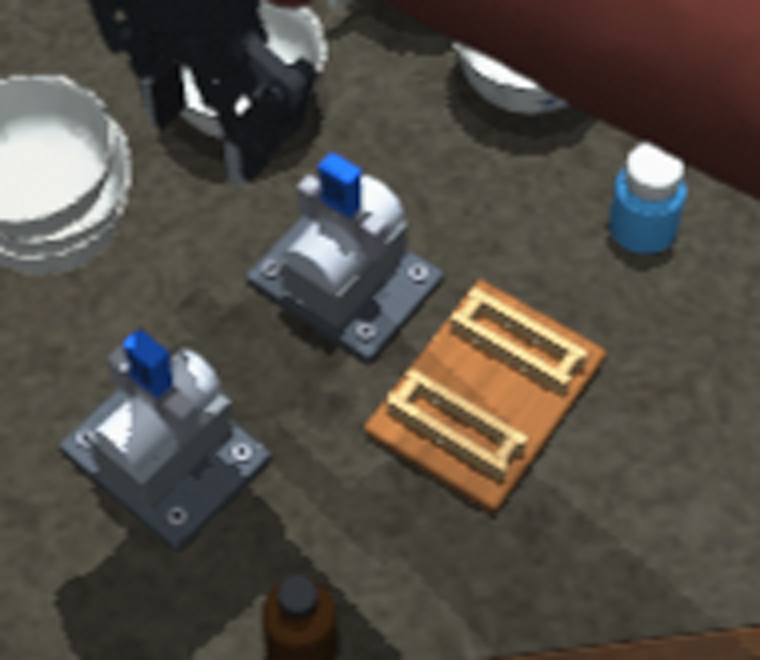

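```bash
python3 -c "
from station import arm
print(arm.sign_off())"
```

```text
the job is handed in; nothing more can be done
None
```

Both leaves are seated upright on their own formers and the job is handed in. I signed off at about t = 37 s of the 72 s; the sign-off gives no verdict.

| | Leaf at rack y ≈ -141 | Leaf at rack y ≈ -71 |
|---|---|---|
| Former it fits | y ≈ -119, nose looks like 20 mm | y ≈ +43, nose looks like 16 mm |
| Origin above crown, fully down | about 50.3 mm | about 53.4 mm |
| Lift when set about 2.5 mm aside | about 2.8 and 3.4 mm on the two sides | about 3.2 and 4 mm on the two sides |
| Pressed home | about 7 N for about 1.3 s | about 7 N for about 1.3 s |

The steep lift on both sides is what shows the fits. A wrong pair would have rocked with under 1 mm of lift, or stood about 57 mm up on two tips.

**What went wrong:**
- My first grasp, on the y ≈ -71 leaf, slipped, and the leaf dropped tilted into the rack. I lifted it out, set it on the bench to square it up, regrasped it and then fitted it.
- The fingertips appeared about 28 mm farther back than the stated TCP, in both the wrist and scene pictures, which explains the slip. The y ≈ -141 leaf was therefore held only by the top few millimetres of its grip, though it held steady.
- The wrist camera put heights about 4 to 5 mm too low.

**Last checks:** the final wrist and scene pictures show both leaves upright, square and centred, with the gripper clear. The bottle and jar are where they were, and I never touched the turquoise and green look-alikes.

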